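# Tip a pile of receivers into the charging cradle

### The arm

A 6-joint arm with a two-finger parallel gripper is mounted at the origin on the work surface. World frame = base frame: x ahead of the robot, y to its left, z up, the work surface at z = 0. Lengths are in m, angles in rad, forces in N, time in s.
With the tool pointing down it reaches from about 0.35 to 0.975 m from the base axis. Payload 4.9 kg.
Tool frame: the origin (TCP) lies at the very end of the fingers, on their centre line; the grasp point (between the pads) lies 19 mm behind it; z points along the fingers, x is the direction in which the jaws open and shut, and the axes are right-handed (so a half turn about z gives the same grasp; the last joint's range is limited). The gripper opens to 85 mm and grips with 20 to 120 N. Pads are 22 mm wide; open, the fingers measure 114 mm over their backs; the gripper's body (76 mm by 85 mm) begins 54 mm behind the grasp point. The pads swing forward as they close: fully open they stand 13 mm farther back than shut.
Start: joints at [1.137, 0.053, 1.613, -0, 1.476, -0.119], TCP at [0.194, 0.594, 0.231] pointing down, gripper open.
Joint ranges: [-3.01, 3.01], [-1.01, 2.22], [0.06, 2.58], [-1.02, 4.17], [0.09, 2.62], [-3.14, 3.14]. Speed limits (rad/s): [2.57, 2.57, 3.14, 3.14, 3.14, 3.14].

### API

Orientations are given as a rotation vector (axis times angle).
In Python, from station import monitor, imaging, ticket gives the robot as it stands.
- The arm moves only by the tool step_arm, never from a script. Its argument "targets" is one flat list of numbers, 4 for each row, row after row: the shift along the tool's x, y, z in m, then the turn about the tool's z in rad. In form: [tx, ty, tz, roll, tx, ty, tz, roll, ...]. A call has 1 to 12 rows; each row is the pose to reach, as a shift and turn from the pose measured when the call began, along the tool's axes at that moment; what a row does not reach only later rows make up. A row lasts 1/12 s, in which the tool goes at most 41.7 mm and 7.16 degrees, less where a joint would pass 70% of its speed; a pose out of reach is approached as far as the arm can. A call with a gripper value outside its range is refused whole. "grip" is the finger opening in m, from 0 to 0.0854, set as the call begins (left out, the last holds). The fingers move at their own pace and stop on an object; "force" is the grip in N (left out, the last holds). Time passes only in rows, so rows that repeat a pose let the fingers close. It gives the time, the measured TCP pose, the force and the opening at its end, in the units of the state.
- monitor.get_obs(): the state, without advancing time (a new reading comes with each control period).
- imaging.get_image(name): name is "scene" or "side" or "wrist"; returns a dict with "color" (384x512x3 uint8, red, green, blue), "depth" (384x512 float32, m along the optical axis (not along the pixel's ray), 0 where there is no reading), "fov_y" (degrees; the focal length in pixels is half the picture's height over the tangent of half this angle, whatever the lens; pixels are square), "cx", "cy" (the principal point, pixels), "R" (3x3) and "t" (3): a world point X has camera coordinates R X + t. Camera axes: x right, y down, z forward; pixel columns grow to the right and rows downward; lengths in m; the calibration is good to about 2 mm. A picture is of the moment at which its call begins.
- ticket.finish_job(): hands the job in, once; it reports no verdict.
Trained networks look in a picture, given as the dict that the camera call returned (one of the last four; its "shot" number tells which), for a name from the list of things; names that differ only in an ending like _2 or _b are one class to them, and where a whole thing is asked for, a point or a joint stands for the part that bears it (a point fixed in the world has none). Each returns a list of dicts, best first, with "score" (0 to 1); they miss things now and then, are a little off and sometimes report something else, mostly with a low value. They report only what shows in the picture. A call takes as long as a camera call. They do not tell look-alikes from the thing itself.
- imaging.search_frame(name, picture): "uv" ([column, row] in pixels, amid what is visible of it).
- imaging.mark_of(name, picture): "uv" ([column, row] in pixels: a listed point, or the origin of a listed thing).
The state is a dict: "t": time; "q": joint angles; "dq": joint speeds; "effort": joint torques, N m; "tool_pos": TCP position; "tool_rot": TCP orientation; "contact_force": force on the tool from outside, world axes, zero at the start; "wrist_torque": the same for the moment, N m; "opening": finger opening in m.
Only numpy, scipy, OpenCV 4.12 (cv2) and the standard library are available. Lean on these libraries where they do the work, as an engineer would, in place of code of your own. Each camera call takes 0.05 s, during which the arm holds its last target.

### The job

The three red receivers stand unevenly in the white cleaning tray. Take all three together as one pile (squared up, or they will not fit) and put them in the empty charging cradle: tip the pile in with the toes under the metal lip, then bring it down until all three stand upright, flat on the cradle floor. Let go, and leave the small things lying around the tray and cradles where they are.

Things in the scene. Friction and masses are not known exactly. Their poses are not given: they have to be found in the camera images.
- rx1: red receiver on edge in the tray, one of three alike, rigid, about 70 g. Case 76 long (x) x 14 thick (y) x 60 high (z) mm; a black toe, 9 long x 14 wide x 10 high, sticks out at the -x end, flush with the underside (85 mm overall). Grey antenna stub on top at x = +29, 9 across, 14 high. Origin: centre of the case's 76 x 14 underside, toe not counted
- rx2: red receiver on edge in the tray, one of three alike, rigid, about 70 g. Case 76 long (x) x 14 thick (y) x 60 high (z) mm; a black toe, 9 long x 14 wide x 10 high, sticks out at the -x end, flush with the underside (85 mm overall). Grey antenna stub on top at x = +29, 9 across, 14 high. Origin: centre of the case's 76 x 14 underside, toe not counted
- rx3: red receiver on edge in the tray, one of three alike, rigid, about 70 g. Case 76 long (x) x 14 thick (y) x 60 high (z) mm; a black toe, 9 long x 14 wide x 10 high, sticks out at the -x end, flush with the underside (85 mm overall). Grey antenna stub on top at x = +29, 9 across, 14 high. Origin: centre of the case's 76 x 14 underside, toe not counted
- rx1_toe (a point): the tip of rx1's toe: middle of the lower front edge, 47 mm from rx1's origin along its -x
- rx2_toe (a point): the tip of rx2's toe: middle of the lower front edge, 47 mm from rx2's origin along its -x
- rx3_toe (a point): the tip of rx3's toe: middle of the lower front edge, 47 mm from rx3's origin along its -x
- tray: white cleaning tray fixed to the desk; place and yaw (within 0.3 rad) vary. Origin under its middle, x towards its end stop. Floor 6 mm above the desk, x = -85 to 50. Side walls x = -40 to 52, y = +-24 to +-29, tops 20 mm above the desk. The -x end is open. The receivers stand in it, toes to -x, with side gaps of about 1.5 mm, each 1 to 9 mm short of the stop; they slide easily
- tray_stop (a point): foot of the end stop's inner face, mid-width, on the tray floor (50 mm from the tray's origin along +x), axes as the tray. The stop is 5 mm thick, 66 wide and 30 high above the tray floor. The case ends without toes lie against it when the pile is squared up. Pushed hard on the stop, receivers spring back some 4 mm if let go abruptly: push lightly, withdraw slowly
- cradle: the empty charging cradle (the one without blue devices): black base 110 x 66 x 10 mm fixed to the desk; place and yaw (within 0.3 rad) vary. Origin at the centre of its underside, x from the lip end to the rear wall. All rigid, no springs
- cell (a point): middle of the cell's flat floor, 10 mm above the desk, axes as the cradle. Inside 88 mm long (x +-44) and 46 wide (y +-23). Above the floor the rear wall (+x) is 25 mm high, the side walls 18; walls 5 mm thick. Seated receivers have 0 to 3 mm of play along x, toes under the lip, upper 40 mm above the side walls
- lip (a point): middle of the lower free edge of the aluminium lip, 37 mm to -x of the cell's middle and 15 mm above its floor. The lip overhangs the cell by 7 mm from the -x end wall (x = -44 to -37), full width, 4 mm thick. The pile cannot go straight down: toe end 25 degrees down it enters behind the lip, slides to -x under it and is then levelled past the rear wall
- full_cradle: an identical fixed cradle already filled with three fixed blue devices of the receivers' shape; leave alone. Origin and axes as the empty cradle; its devices reach 84 mm above the desk. Cradles and tray stand side by side in any order, at least 170 mm apart centre to centre
- battery: black battery pack with a yellow patch, 55 x 36 x 12 mm, loose; origin under its centre
- spare_tx: blue transmitter lying flat, 80 x 50 x 18 mm plus antenna, loose; origin under its centre
- earpiece: round black earpiece 44 mm across, 13 high, loose; origin under its centre
- clip_tin: round aluminium tin 60 mm across, 22 high, loose; origin under its centre
There are look-alikes about, which are no part of the job. Leave any green look-alike of the rx2 alone.

How it is judged:
On the way:
1. all three receivers are off the tray at the same time, lifted as one pile (height (world z) of each of rx1, rx2, rx3 above 0.045 m), for 0.2 s.
At the end, for the whole second after the job is handed in: all three red receivers stand in the empty cradle's cell, undersides and toes within 3 mm of its floor, toe tips under the lip (within 4.5 mm of the end wall), upright within 0.1 rad, at rest and released (z of rx1 in the frame of cell between -0.003 and 0.003 m and z of each of rx1_toe, rx2, rx2_toe, rx3, rx3_toe in the frame of cell below 0.003 m and x of rx1_toe in the frame of cell between -0.046 and -0.0395 m and y of rx1 in the frame of cell between -0.023 and 0.023 m and angle between each of rx1, rx2, rx3's own z axis and vertical below 0.1 rad and linear speed of each of rx1, rx2, rx3 below 0.02 m/s and z of each of rx2, rx3 in the frame of cell above -0.003 m and x of rx2_toe in the frame of cell between -0.046 and -0.0395 m and y of rx2 in the frame of cell between -0.023 and 0.023 m and x of rx3_toe in the frame of cell between -0.046 and -0.0395 m and y of rx3 in the frame of cell between -0.023 and 0.023 m); the robot touches nothing.
It fails at once if one of the small loose things lying by (battery pack, transmitter, earpiece, tin) is moved by more than 30 mm (distance of any of battery, spare_tx, earpiece, clip_tin from where it was at the start of the episode above 0.03 m).
It also fails if it takes over 61 s, if anything falls off the work surface, if the arm or the gripper's body presses on something with over 40 N, if the wrist force passes 120 N, or if a joint passes its speed limit or range.

## Working session

There is one attempt and no reset: what is moved stays moved. The work goes in short steps, Python scripts to look and compute and a tool call to move; the robot and the scene stay as the last step left them, time stands still between calls to the robot, and variables do not carry over. Pictures are saved under pics/ and viewed, and the job is handed in when it is done.

Besides the shell and the picture viewer there is one more tool, called after "Request:" as name(argument=value, ...) on one line, values as JSON. step_arm: Moves the arm, as the interface text tells. Its arguments: {"type":"object","properties":{"targets":{"type":"array","items":{"type":"number"}},"grip":{"type":"number"},"force":{"type":"number"}},"required":["targets"]}

```bash
mkdir -p pics; ls; python3 - <<'E'
from station import monitor, imaging
import cv2,pickle
print(monitor.get_obs())
for n in ["scene","side","wrist"]:
    p=imaging.get_image(n)
    pickle.dump(p,open(f"pics/{n}0.pkl","wb"))
    cv2.imwrite(f"pics/{n}0.png",cv2.resize(p["color"][:,:,::-1],(800,600),interpolation=cv2.INTER_CUBIC))
    print(n,p["fov_y"],p["cx"],p["cy"],p["R"],p["t"],p.keys())
E
```

```text
pics
{'t': 0.0, 'q': array([ 1.13699131e+00,  5.33723927e-02,  1.61431669e+00, -2.71705031e-05,
        1.47601982e+00, -1.18986739e-01]), 'dq': array([ 0.00063521,  0.00077495,  0.00223656,  0.00108383, -0.00089365,
       -0.00287638]), 'effort': array([ 1.46449594e-03, -3.93670249e+01, -3.70186293e+01,  7.36181300e-05,
        6.58624631e-03,  1.47062991e-05]), 'tool_pos': array([0.19325562, 0.593699  , 0.23003985]), 'tool_rot': array([ 2.54135308,  1.84512702, -0.00288112]), 'contact_force': array([-0.3949294 ,  1.06196662,  1.0459109 ]), 'wrist_torque': array([-0.00075679,  0.03028242, -0.00646279]), 'opening': 0.08559732321820118}
scene 57.374545919904314 255.64636326750085 190.02959076510604 [[ 0.2255851   0.97419082 -0.00797599]
 [ 0.71245441 -0.17054993 -0.68067719]
 [-0.66446977  0.1478681  -0.73254007]] [-0.14908088 -0.30429348  1.1326238 ] dict_keys(['color', 'depth', 'fov_y', 'cx', 'cy', 'R', 't', 'shot'])
side 44.862193755153704 255.43032667756168 188.85059544900014 [[-0.98008137 -0.19857684 -0.00278467]
 [-0.13914595  0.69662823 -0.70380929]
 [ 0.1417001  -0.68940289 -0.71038351]] [0.49711686 0.06889224 1.06858395] dict_keys(['color', 'depth', 'fov_y', 'cx', 'cy', 'R', 't', 'shot'])
wrist 68.38306349229676 258.3781341271712 189.0513511618162 [[ 0.310071    0.95070977 -0.00262944]
 [ 0.90536427 -0.29443545  0.30597927]
 [ 0.29012328 -0.0972559  -0.95203454]] [-0.62341229 -0.04041875  0.38171618] dict_keys(['color', 'depth', 'fov_y', 'cx', 'cy', 'R', 't', 'shot'])
```

View pics/scene0.png

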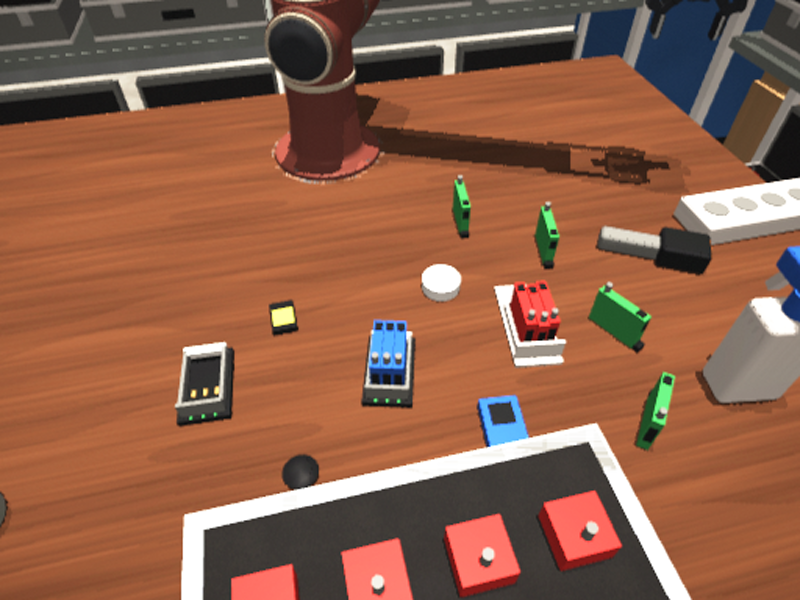

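View pics/side0.png

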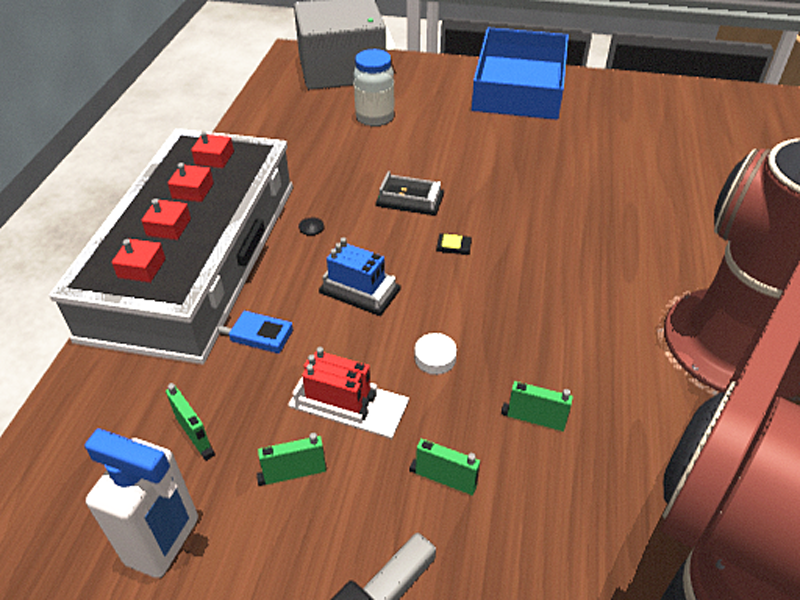

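View pics/wrist0.png

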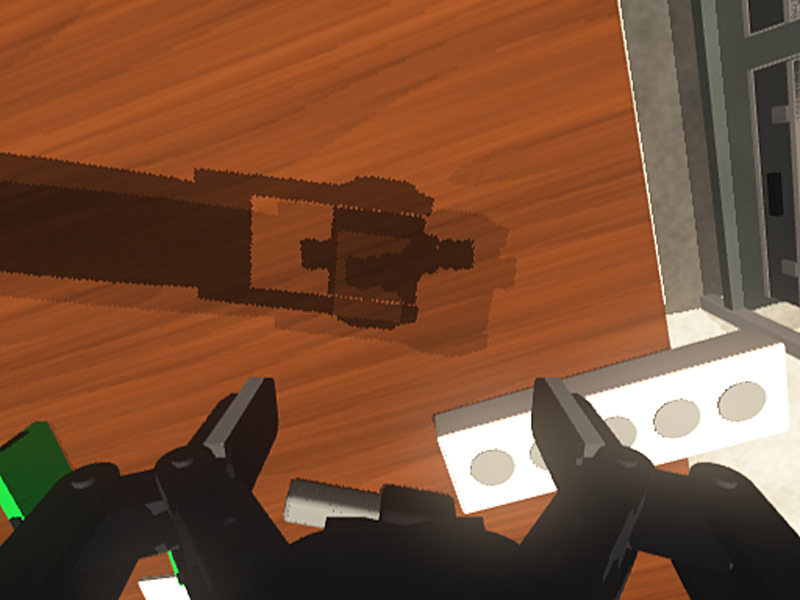

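The tray with the red receivers is at scene (535,315), the full cradle at (388,365) and the empty cradle at (205,385), all in 800x600 pixels. The green look-alikes stand apart from these. Next I measure poses.

```bash
cat > h.py <<'E'
import numpy as np,cv2
from station import monitor, imaging
def K(p):
    f=p["color"].shape[0]/2/np.tan(np.radians(p["fov_y"])/2); return f
def ray(p,uv):
    f=K(p); d=np.array([(uv[0]-p["cx"])/f,(uv[1]-p["cy"])/f,1.]); R=np.array(p["R"]);t=np.array(p["t"])
    return -R.T@t, R.T@d
def onz(p,uv,z):
    o,d=ray(p,uv); return o+d*(z-o[2])/d[2]
def proj(p,X):
    X=np.atleast_2d(X); c=X@np.array(p["R"]).T+np.array(p["t"]); f=K(p)
    return np.c_[c[:,0]/c[:,2]*f+p["cx"],c[:,1]/c[:,2]*f+p["cy"]]
def cloud(p):
    f=K(p); H,W=p["depth"].shape; v,u=np.mgrid[:H,:W]; d=p["depth"]
    c=np.stack([(u-p["cx"])/f*d,(v-p["cy"])/f*d,d],-1); X=(c-np.array(p["t"]))@np.array(p["R"])
    X[d==0]=np.nan; return X
def tri(obs):
    A=np.zeros((3,3));b=np.zeros(3)
    for p,uv in obs:
        o,d=ray(p,uv); d=d/np.linalg.norm(d); M=np.eye(3)-np.outer(d,d); A+=M;b+=M@o
    return np.linalg.solve(A,b)
E
python3 - <<'E'
from h import *
np.set_printoptions(precision=4,suppress=True)
Z=dict(rx1=.006,rx1_toe=.006,tray=0,tray_stop=.006,cradle=0,cell=.01,lip=.025,full_cradle=0,battery=0,spare_tx=0,earpiece=0,clip_tin=0)
for n in ["scene","side"]:
    p=imaging.get_image(n)
    for k,z in Z.items():
        for r in imaging.mark_of(k,p)[:8]:
            print(n,k,round(r["score"],2),np.round(r["uv"],1),onz(p,r["uv"],z)[:2])
E
```

```text
scene rx1 0.98 [410.3 269. ] [0.723  0.2988]
scene rx1 0.96 [328.8 213.9] [0.5544 0.1934]
scene rx1 0.89 [346.9 159.4] [0.3942 0.3051]
scene rx1 0.89 [294.9 139.8] [0.2858 0.198 ]
scene rx1 0.82 [394.6 207.4] [0.5712 0.3459]
scene rx1 0.76 [342.1 208.7] [0.5471 0.2283]
scene rx1 0.64 [337.6 214.3] [0.5601 0.2122]
scene rx1 0.38 [134.6 245.1] [ 0.5393 -0.2323]
scene rx1_toe 0.62 [324.2 194.3] [0.4959 0.2045]
scene tray 0.97 [337.8 214. ] [0.555  0.2157]
scene tray_stop 0.59 [342.1 225.7] [0.5923 0.2096]
scene cradle 0.73 [135.4 246.6] [ 0.539  -0.2321]
scene cradle 0.32 [130.9 224.2] [ 0.4759 -0.242 ]
scene cell 0.97 [132.4 246.8] [ 0.5456 -0.2357]
scene lip 0.71 [129.  223.2] [ 0.4934 -0.2393]
scene full_cradle 0.78 [248.1 238.8] [0.5745 0.0034]
scene full_cradle 0.48 [195.4 303.9] [ 0.695  -0.1229]
scene battery 0.61 [179.4 204.6] [ 0.4432 -0.1322]
scene spare_tx 0.81 [319.  277.9] [0.6971 0.1189]
scene earpiece 0.71 [190.3 302.5] [ 0.69   -0.1319]
scene earpiece 0.56 [338.6 211.9] [0.5497 0.2198]
scene clip_tin 0.87 [282.3 180.5] [0.4234 0.1228]
side rx1 0.92 [286.2 308.4] [0.3824 
[... 350 characters left out ...]
.5405 0.2191]
side tray 0.52 [259.9 126.6] [ 0.5435 -0.2426]
side tray_stop 0.78 [194.8 247.9] [0.5983 0.2097]
side cradle 0.75 [259.9 127.6] [ 0.5426 -0.2381]
side cradle 0.69 [289.1 154.9] [ 0.4447 -0.1387]
side cell 0.64 [261.8 124. ] [ 0.5381 -0.2425]
side lip 0.88 [275.3 120.3] [ 0.5009 -0.247 ]
side lip 0.47 [241.2 254.7] [0.4925 0.2215]
side full_cradle 0.67 [226.  186.7] [0.5792 0.0092]
side full_cradle 0.53 [259.3 127.7] [ 0.5442 -0.2373]
side full_cradle 0.22 [194.6 248. ] [0.6005 0.2058]
side battery 0.57 [292.3 158.8] [ 0.4342 -0.125 ]
side spare_tx 0.84 [166.1 214.1] [0.694 0.124]
side earpiece 0.68 [199.1 145.3] [ 0.6888 -0.1301]
side clip_tin 0.74 [278.2 231.6] [0.4298 0.1246]
```

```bash
cat >> h.py <<'E'
from scipy.spatial.transform import Rotation as Rn
def mv(xyz,yaw=None,o=None):
    """shift in tool axes to reach world xyz; roll to make tool x point along yaw(mod pi)"""
    o=o or monitor.get_obs(); R=Rn.from_rotvec(o["tool_rot"]).as_matrix()
    s=R.T@(np.array(xyz)-o["tool_pos"]); r=0
    if yaw is not None:
        d=R.T@np.array([np.cos(yaw),np.sin(yaw),0]); r=np.arctan2(d[1],d[0]); r=(r+np.pi/2)%np.pi-np.pi/2
    return np.round(s,4),round(float(r),4)
E
python3 - <<'E'
from h import *
np.set_printoptions(precision=4,suppress=True)
o=monitor.get_obs();R=Rn.from_rotvec(o["tool_rot"]).as_matrix();print(R,o["tool_pos"])
p=imaging.get_image("wrist");Rc=np.array(p["R"]);c=-Rc.T@p["t"];print("cam in tool",R.T@(c-o["tool_pos"]),"axes",(R.T@Rc.T))
E
```

```text
[[ 0.3097  0.9508 -0.    ]
 [ 0.9508 -0.3097  0.    ]
 [ 0.     -0.     -1.    ]] [0.1935 0.5943 0.2313]
cam in tool [-0.0003 -0.078  -0.1439] axes [[ 1.     -0.0002 -0.0009]
 [ 0.0004  0.952   0.3062]
 [ 0.0008 -0.3062  0.952 ]]
```

```bash
python3 - <<'E'
from h import *
print(mv([0.468,0.228,0.22],np.pi/2-0.14))
E
```

```text
(array([-0.2633,  0.3744,  0.0113]), -0.1748)
```

Request:
step_arm(targets=[-0.022,0.031,0.001,-0.0146,-0.044,0.062,0.002,-0.029,-0.066,0.094,0.003,-0.044,-0.088,0.125,0.004,-0.058,-0.11,0.156,0.005,-0.073,-0.132,0.187,0.006,-0.0874,-0.154,0.218,0.007,-0.102,-0.176,0.25,0.008,-0.117,-0.198,0.281,0.009,-0.131,-0.22,0.312,0.01,-0.146,-0.242,0.343,0.011,-0.16,-0.2633,0.3744,0.0113,-0.1748], grip=0.006)

```text
t: 2.5
tool_pos: [0.4687, 0.2262, 0.2201]
tool_rot: [2.371, 2.061, 0.001]
contact_force: [0.7, 0.8, 0.3]
opening: 0.0059
```

Request:
step_arm(targets=[0,0,0,0,0,0,0,0])

```text
t: 2.67
tool_pos: [0.4696, 0.2248, 0.2202]
tool_rot: [-2.375, -2.057, -0.001]
contact_force: [0.2, 0.9, -0.6]
opening: 0.0065
```

```bash
python3 - <<'E'
from h import *
np.set_printoptions(precision=4,suppress=True)
import pickle
o=monitor.get_obs();print(o["t"],o["tool_pos"],o["opening"],Rn.from_rotvec(o["tool_rot"]).as_matrix()[:2,0])
p=imaging.get_image("wrist");pickle.dump(p,open("pics/w1.pkl","wb"))
cv2.imwrite("pics/w1.png",cv2.resize(p["color"][:,:,::-1],(800,600),interpolation=cv2.INTER_CUBIC))
for k,z in dict(rx1=.006,rx1_toe=.006,tray=0,tray_stop=.006).items():
    for r in imaging.mark_of(k,p)[:5]: print(k,round(r["score"],2),np.round(r["uv"],1),onz(p,r["uv"],z)[:2])
E
```

```text
2.6667 [0.4696 0.2248 0.2202] 0.00650907894402729 [0.1428 0.9897]
rx1 0.95 [211.7   2. ] [0.2855 0.1991]
rx1 0.83 [262.9 220.5] [0.5523 0.2186]
rx1 0.73 [347.6 223.2] [0.5732 0.3341]
rx1 0.73 [171.8 144.3] [0.4316 0.1189]
rx1 0.7 [317.7  87. ] [0.3899 0.3073]
rx1_toe 0.96 [249.4 187.5] [0.5024 0.2074]
tray 0.67 [171.  144.6] [0.4325 0.1159]
tray 0.62 [262.9 213.8] [0.5449 0.2197]
tray_stop 0.66 [260.6 249.6] [0.5967 0.209 ]
```

View pics/w1.png

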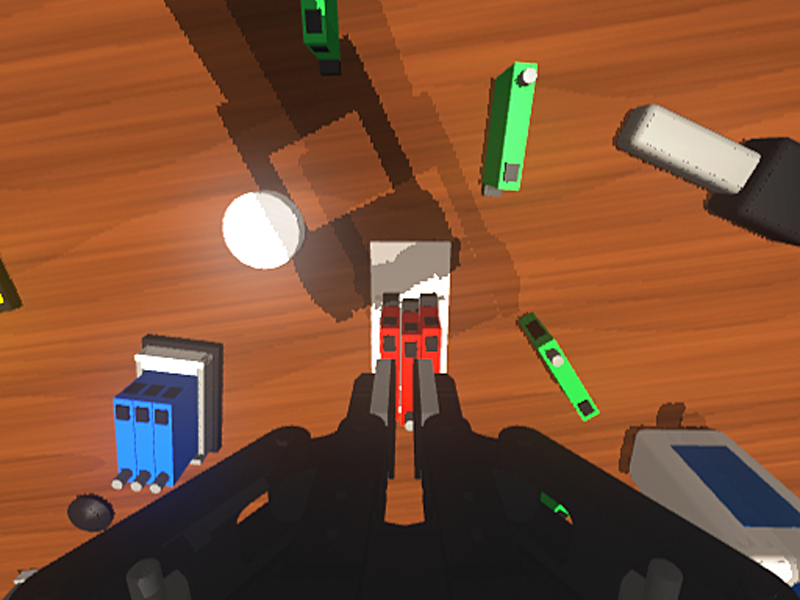

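```bash
python3 - <<'E'
from h import *
import pickle
p=pickle.load(open("pics/w1.pkl","rb"))
c=p["color"][145:285,215:310,::-1]; cv2.imwrite("pics/w1c.png",cv2.resize(c,None,fx=4,fy=4,interpolation=cv2.INTER_CUBIC))
s=pickle.load(open("pics/scene0.pkl","rb"))
c=s["color"][170:240,310:375,::-1]; cv2.imwrite("pics/s0c.png",cv2.resize(c,None,fx=8,fy=8,interpolation=cv2.INTER_CUBIC))
E
```

```text
(no output)
```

View pics/w1c.png

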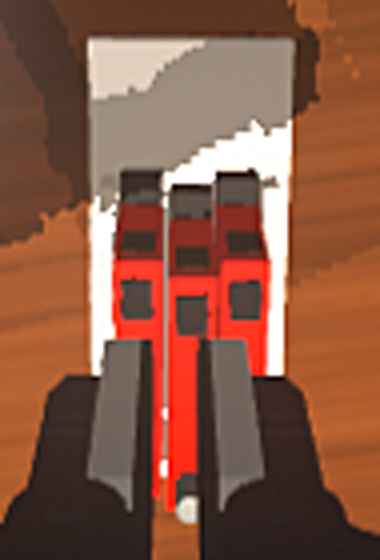

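View pics/s0c.png

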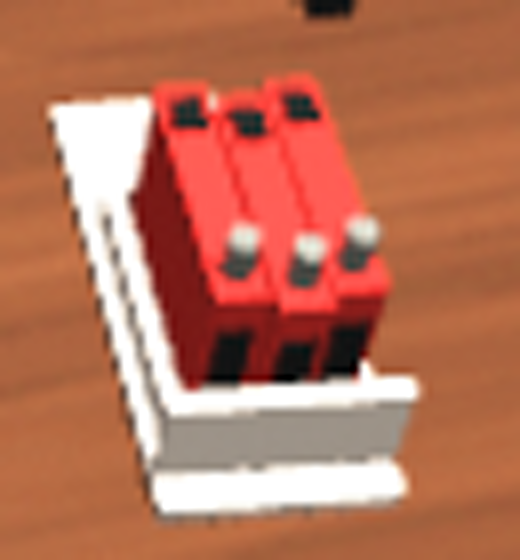

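```bash
python3 - <<'E'
from h import *
import pickle
np.set_printoptions(precision=4,suppress=True)
p=pickle.load(open("pics/w1.pkl","rb"));s=pickle.load(open("pics/scene0.pkl","rb"))
C=lambda x,y:(215+x/4-.375,145+y/4-.375)
S=lambda x,y:(310+x/8-.44,170+y/8-.44)
a=onz(p,C(88,37),.006);b=onz(p,C(297,37),.006);print("floor end",a,b,np.linalg.norm(a-b),(a+b)/2,np.arctan2(b[1]-a[1],b[0]-a[0])-np.pi/2)
l=onz(p,C(86,300),.006);print("left edge yaw",l,np.arctan2(l[1]-a[1],l[0]-a[0]))
# stop top outer edge in scene: z=.036
a=onz(s,S(172,414),.036);b=onz(s,S(418,392),.036);print("stop top outer",a,b,np.linalg.norm(a-b),(a+b)/2,np.arctan2(b[1]-a[1],b[0]-a[0])-np.pi/2)
a=onz(s,S(158,512),.0);b=onz(s,S(405,492),.0);print("floor far",a,b,(a+b)/2,np.linalg.norm(a-b),np.arctan2(b[1]-a[1],b[0]-a[0])-np.pi/2)
a=onz(s,S(52,108),.006);print("floor near left",a)
E
```

```text
floor end [0.4555 0.1982 0.006 ] [0.4651 0.2643 0.006 ] 0.06687333646136853 [0.4603 0.2312 0.006 ] -0.14378364261507115
left edge yaw [0.5457 0.1822 0.006 ] -0.1749115627086781
stop top outer [0.5962 0.1777 0.036 ] [0.6043 0.2434 0.036 ] 0.06620498397573013 [0.6002 0.2106 0.036 ] -0.12297438605014754
floor far [0.6017 0.1773 0.    ] [0.6109 0.2449 0.    ] [0.6063 0.2111 0.    ] 0.06822999278808106 -0.13564830409261308
floor near left [0.4565 0.1983 0.006 ]
```

Request:
step_arm(targets=[0.002,0,0.036,0,0.0047,0,0.072,0,0.0047,0,0.108,0,0.0047,0,0.14,0,0.0047,0,0.172,0,0.0047,0,0.19,0,0.0047,0,0.19,0,0.0047,0,0.19,0], grip=0.006)

```text
t: 3.58
tool_pos: [0.4674, 0.2328, 0.0294]
tool_rot: [-2.366, -2.065, 0.003]
contact_force: [0.5, 0.5, 1.0]
opening: 0.006
```

Request:
step_arm(targets=[0,0.008,0,0,0,0.016,0,0,0,0.021,0,0,0,0.025,0,0,0,0.028,0,0,0,0.03,0,0,0,0.031,0,0])

```text
t: 4.17
tool_pos: [0.4986, 0.2284, 0.0295]
tool_rot: [-2.367, -2.065, 0.002]
contact_force: [-0.3, 0.2, -0.2]
opening: 0.0057
```

```bash
cat >> h.py <<'E'
TO=np.array([.5451,.2188]);TY=-.142
def intray(P,o=TO,y=TY):
    d=np.array(P[:2])-o; return np.array([np.cos(y)*d[0]+np.sin(y)*d[1],-np.sin(y)*d[0]+np.cos(y)*d[1]])
def shot(n,f,crop=None,k=None):
    p=imaging.get_image(n); im=p["color"][:,:,::-1]
    if crop: im=im[crop[1]:crop[3],crop[0]:crop[2]]
    k=k or min(800/im.shape[1],600/im.shape[0]); cv2.imwrite(f"pics/{f}.png",cv2.resize(im,None,fx=k,fy=k,interpolation=cv2.INTER_CUBIC)); 
    import pickle; pickle.dump(p,open(f"pics/{f}.pkl","wb")); return p
E
python3 - <<'E'
from h import *
o=monitor.get_obs();print(o["t"],o["tool_pos"],intray(o["tool_pos"]),o["contact_force"],o["opening"])
shot("scene","s2",(300,150,380,240)); shot("wrist","w2"); shot("side","d2",(170,200,280,290))
E
```

```text
4.1667 [0.4985974  0.22844087 0.02952207] [-0.04739895  0.00296264] [-0.29477402  0.18460166 -0.20695588] 0.005662666152515152
```

View pics/s2.png

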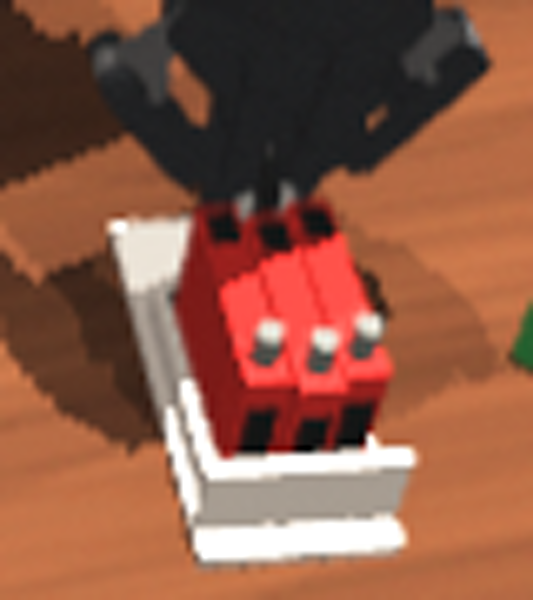

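View pics/d2.png

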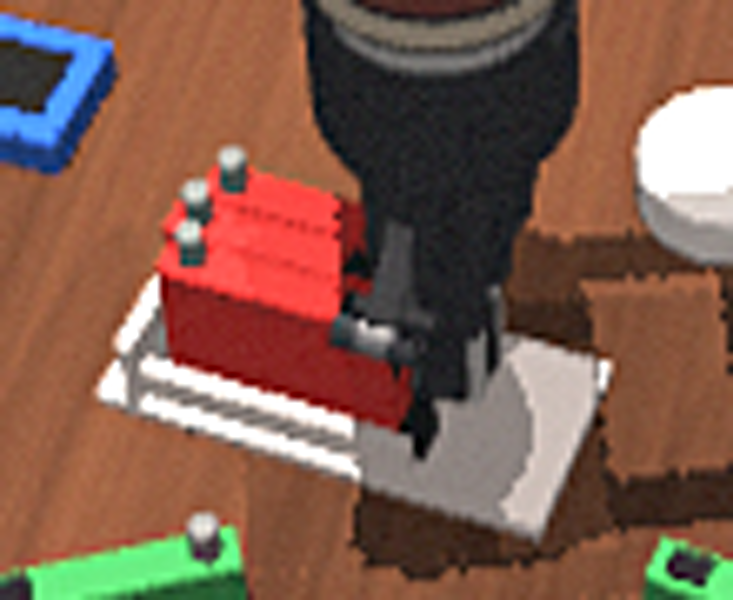

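Request:
step_arm(targets=[-0.001,0.001,0,0,-0.002,0.002,0,0,-0.003,0.003,0,0,-0.003,0.004,0,0,-0.003,0.005,0,0,-0.003,0.006,0,0,-0.003,0.007,0,0,-0.003,0.007,0,0,-0.003,0.007,0,0])

```text
t: 5.07
tool_pos: [0.5046, 0.2245, 0.0291]
tool_rot: [-2.366, -2.065, 0.003]
contact_force: [-0.4, -1.1, -0.2]
opening: 0.0063
```

Request:
step_arm(targets=[0,0.001,0,0,0,0.002,0,0,0,0.002,0,0,0,0.002,0,0])

```text
t: 5.4
tool_pos: [0.5067, 0.2243, 0.0291]
tool_rot: [-2.366, -2.065, 0.003]
contact_force: [-1.6, 0.2, 0.5]
opening: 0.0061
```

```bash
python3 - <<'E'
from h import *
o=monitor.get_obs();print(o["t"],o["tool_pos"],intray(o["tool_pos"]),o["contact_force"],o["opening"])
shot("scene","s3",(300,150,380,240)); 
E
```

```text
5.4 [0.50665724 0.22426909 0.02910793] [-3.88298367e-02 -2.64974311e-05] [-1.58017109  0.17004297  0.49739197] 0.0060626668859511635
```

View pics/s3.png

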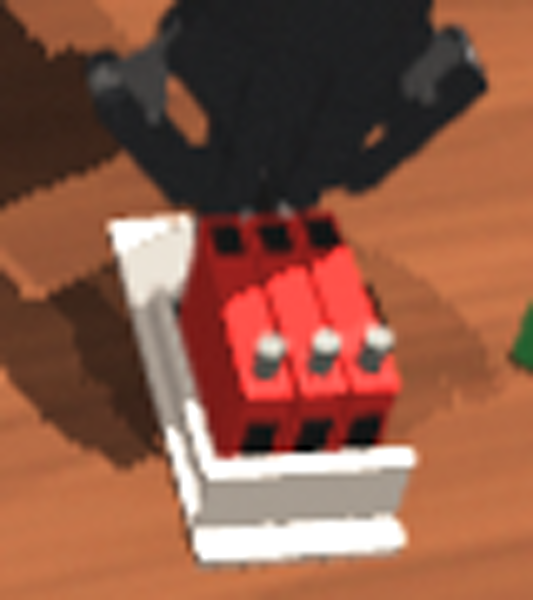

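Request:
step_arm(targets=[0,0.001,0,0,0,0.0015,0,0,0,0.0015,0,0])

```text
t: 5.7
tool_pos: [0.5082, 0.224, 0.0291]
tool_rot: [-2.366, -2.065, 0.003]
contact_force: [-1.6, -0.5, 1.2]
opening: 0.0062
```

Request:
step_arm(targets=[0,0.0005,0,0,0,0.001,0,0,0,0.001,0,0])

```text
t: 5.95
tool_pos: [0.5083, 0.224, 0.0291]
tool_rot: [-2.365, -2.064, 0.006]
contact_force: [-6.3, -0.2, 4.9]
opening: 0.0056
```

Request:
step_arm(targets=[0,-0.0003,0,0,0,-0.0006,0,0,0,-0.0009,0,0,0,-0.0012,0,0,0,-0.0016,0,0,0,-0.002,0,0,0,-0.0025,0,0,0,-0.003,0,0,0,-0.005,0,0,0,-0.009,0,0,0,-0.014,0,0,0,-0.022,0,0])

```text
t: 6.95
tool_pos: [0.4862, 0.2271, 0.0292]
tool_rot: [-2.365, -2.063, 0.005]
contact_force: [0.4, -0.0, -0.6]
opening: 0.0062
```

```bash
python3 - <<'E'
from h import *
o=monitor.get_obs();print(o["t"],o["tool_pos"],intray(o["tool_pos"]),o["contact_force"],o["opening"])
shot("scene","s4",(300,150,380,240)); shot("wrist","w4")
print(mv([*(TO+[0,0]),.1]))
E
```

```text
6.95 [0.48622529 0.22708158 0.02924793] [-0.05945417 -0.00013392] [ 0.42065136 -0.01302159 -0.64113393] 0.0062038318501762574
(array([-0.0002,  0.0604, -0.0716]), 0.0)
```

View pics/s4.png

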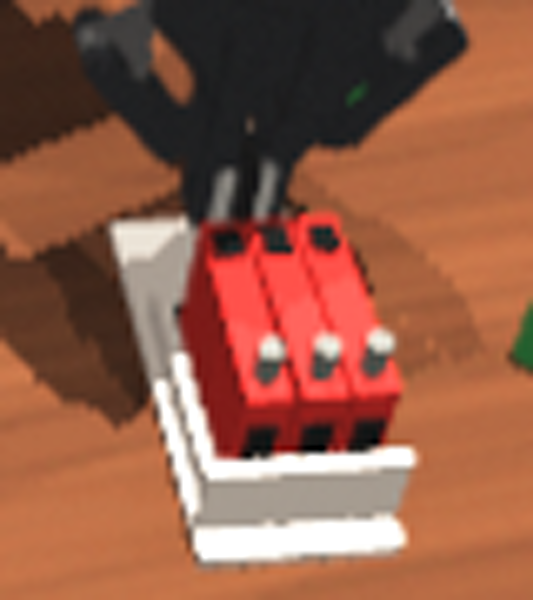

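View pics/w4.png

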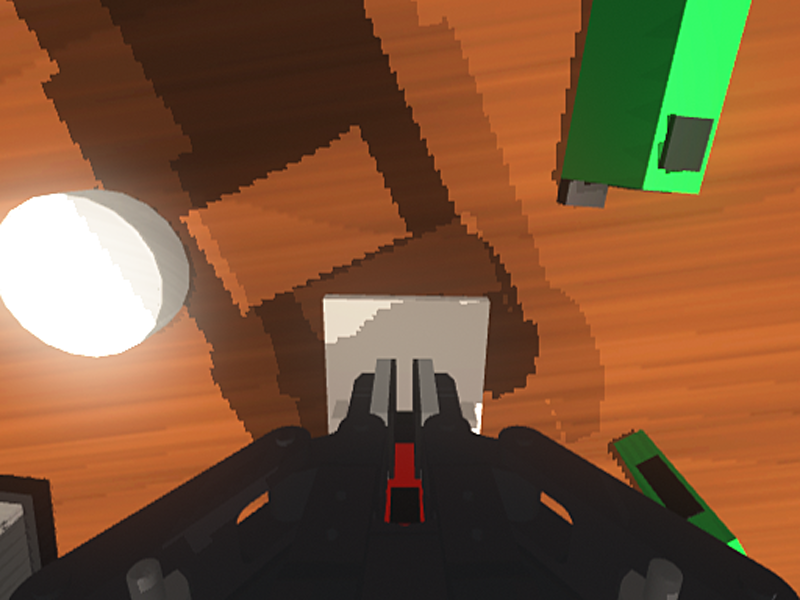

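Request:
step_arm(targets=[0,0,-0.035,0,0,0,-0.07,0,0,0.01,-0.1,0,0,0.04,-0.1,0,0,0.066,-0.1,0,0,0.0715,-0.1,0,0,0.0715,-0.1,0], grip=0.075)

```text
t: 7.63
tool_pos: [0.5574, 0.2172, 0.1284]
tool_rot: [-2.365, -2.063, 0.007]
contact_force: [-0.6, 0.5, -0.7]
opening: 0.0751
```

```bash
python3 - <<'E'
from h import *
o=monitor.get_obs();print(o["t"],o["tool_pos"],intray(o["tool_pos"]),o["opening"])
shot("scene","s5",(280,120,400,240));shot("wrist","w5")
c=np.cos(TY);s=np.sin(TY);print(mv([*(TO+.012*np.array([c,s])),.026],np.pi/2+TY))
E
```

```text
7.6333 [0.55737966 0.21719953 0.12843089] [0.01238257 0.0001535 ] 0.07506351990529178
(array([0.    , 0.0025, 0.1014]), 0.0067)
```

View pics/w5.png

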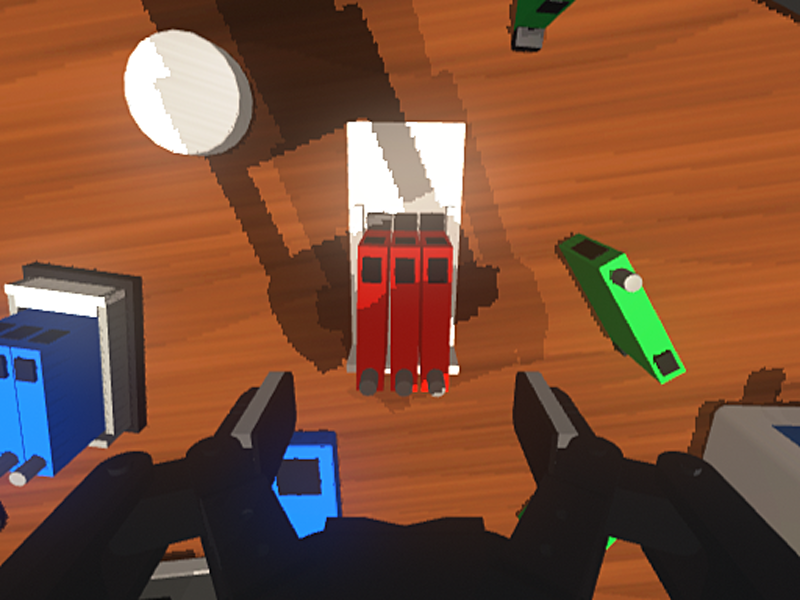

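View pics/s5.png

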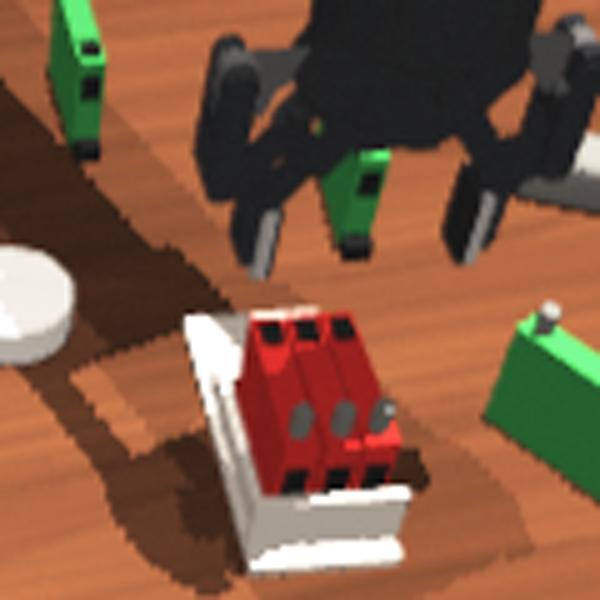

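Request:
step_arm(targets=[0,0.0008,0.034,0.0067,0,0.0016,0.068,0.0067,0,0.0022,0.09,0.0067,0,0.0025,0.1014,0.0067,0,0.0025,0.1014,0.0067,0,0.0025,0.1014,0.0067])

```text
t: 8.23
tool_pos: [0.5562, 0.2173, 0.026]
tool_rot: [-2.369, -2.056, 0.012]
contact_force: [0.3, 0.2, 0.3]
opening: 0.0754
```

Request:
step_arm(targets=[0,0,0,0,0,0,0,0,0,0,0,0,0,0,0,0,0,0,0,0,0,0,0,0,0,0,0,0,0,0,0,0], grip=0.03, force=40)

```text
t: 8.9
tool_pos: [0.5578, 0.2177, 0.0283]
tool_rot: [-2.37, -2.057, 0.007]
contact_force: [-1.5, -0.5, 7.0]
opening: 0.0415
```

```bash
python3 - <<'E'
from h import *
o=monitor.get_obs();print(o["t"],o["tool_pos"],intray(o["tool_pos"]),o["opening"],Rn.from_rotvec(o["tool_rot"]).as_matrix()[:,2])
shot("scene","s6",(300,130,380,240));shot("side","d6",(170,190,280,290))
E
```

```text
8.9 [0.55777867 0.2177124  0.02833442] [0.01270498 0.00071767] 0.04152613138531307 [-5.66100740e-03 -2.35783866e-04 -9.99983949e-01]
```

View pics/s6.png

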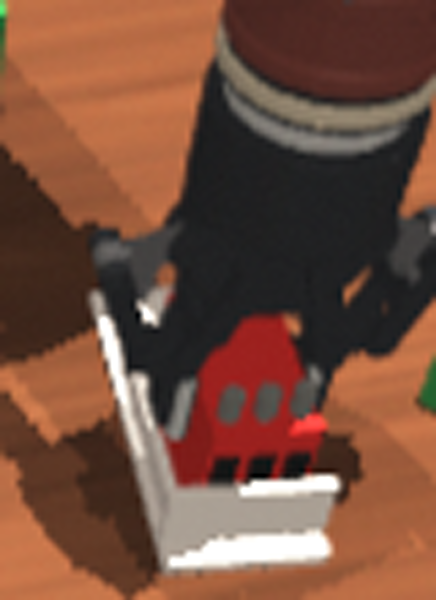

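View pics/d6.png

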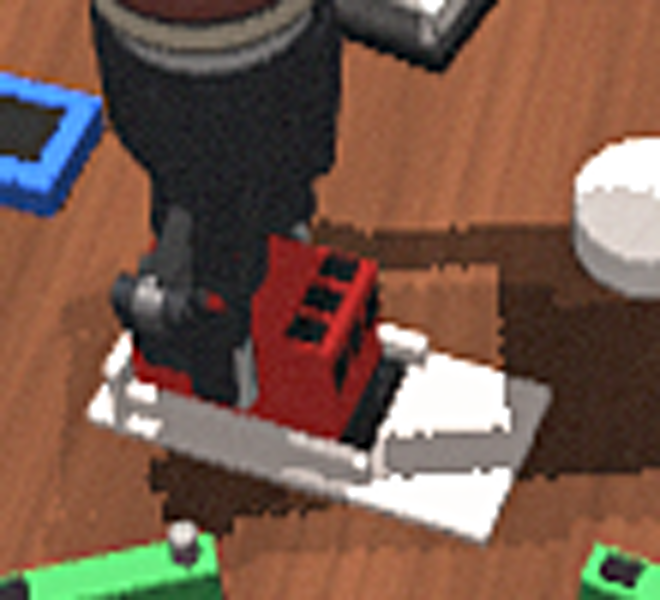

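Request:
step_arm(targets=[0,0,-0.01,0,0,0,-0.03,0,0,0,-0.055,0,0,0,-0.08,0,0,0,-0.08,0,0,0,-0.08,0,0,0,-0.08,0,0,0,-0.08,0])

```text
t: 9.67
tool_pos: [0.5567, 0.2173, 0.106]
tool_rot: [-2.369, -2.055, 0.012]
contact_force: [-0.4, 0.3, -3.0]
opening: 0.0414
```

```bash
python3 - <<'E'
from h import *
np.set_printoptions(precision=4,suppress=True)
o=monitor.get_obs();print(o["t"],o["tool_pos"],intray(o["tool_pos"]),o["opening"],o["contact_force"])
shot("scene","s7",(290,90,390,230));shot("side","d7",(160,150,290,280));shot("wrist","w7")
c=np.cos(TY);s=np.sin(TY);print(mv([*(TO+.020*np.array([c,s])),.0593],np.pi/2+TY))
E
```

```text
9.6667 [0.5567 0.2173 0.106 ] [0.0117 0.0002] 0.04141727826685364 [-0.4312  0.3405 -2.9718]
(array([-0.0003,  0.0083,  0.047 ]), 0.0005)
```

View pics/s7.png

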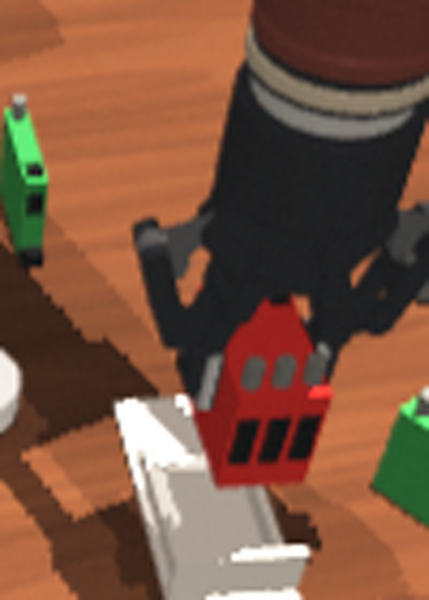

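View pics/d7.png

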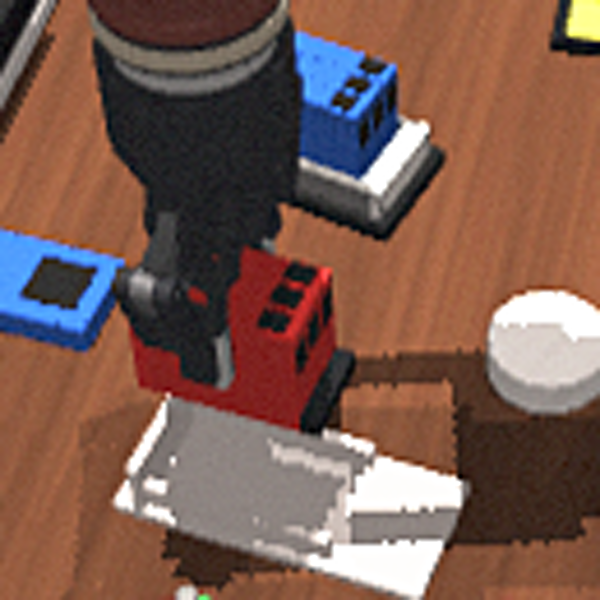

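View pics/w7.png

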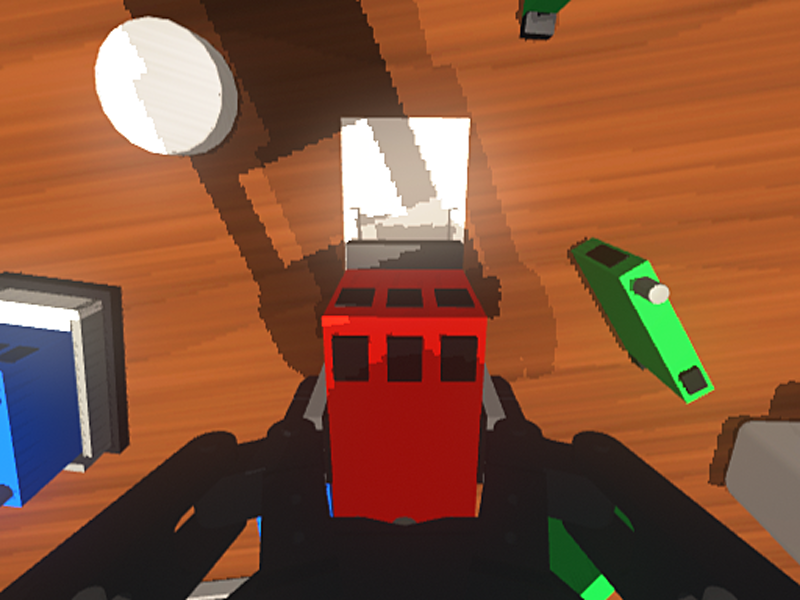

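Request:
step_arm(targets=[-0.0003,0.0083,0.0,0,-0.0003,0.0083,0.02,0,-0.0003,0.0083,0.04,0,-0.0003,0.0083,0.045,0,-0.0003,0.0083,0.045,0], grip=0.03, force=28)

```text
t: 10.23
tool_pos: [0.5641, 0.2155, 0.0597]
tool_rot: [-2.368, -2.054, 0.016]
contact_force: [0.7, -0.1, -2.0]
opening: 0.0417
```

Request:
step_arm(targets=[0,0,0.001,0,0,0,0.002,0,0,0,0.003,0,0,0,0.004,0,0,0,0.005,0,0,0,0.006,0,0,0,0.006,0])

```text
t: 10.82
tool_pos: [0.5646, 0.2156, 0.0579]
tool_rot: [-2.368, -2.055, 0.017]
contact_force: [-10.7, -4.0, 17.1]
opening: 0.0418
```

```bash
python3 - <<'E'
from h import *
np.set_printoptions(precision=4,suppress=True)
o=monitor.get_obs();print(o["t"],o["tool_pos"],intray(o["tool_pos"]),o["opening"],o["contact_force"])
shot("side","d8",(160,150,290,280));shot("wrist","w8")
E
```

```text
10.8167 [0.5646 0.2156 0.0579] [ 0.0198 -0.0004] 0.041777062168730006 [-10.6551  -4.0294  17.1422]
```

View pics/d8.png

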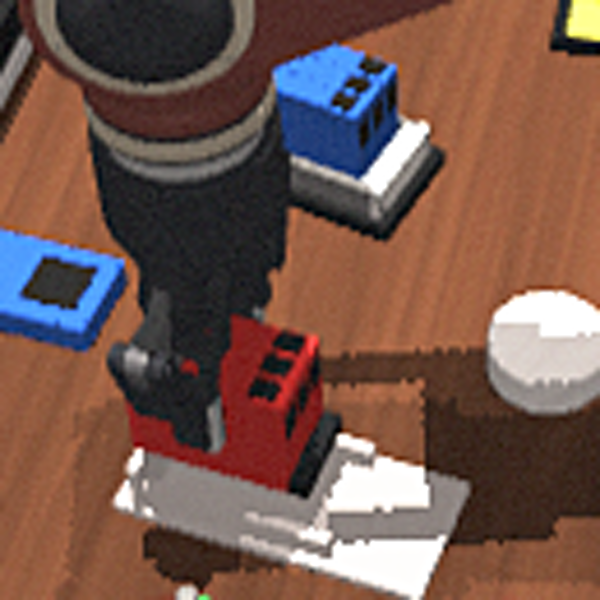

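View pics/w8.png

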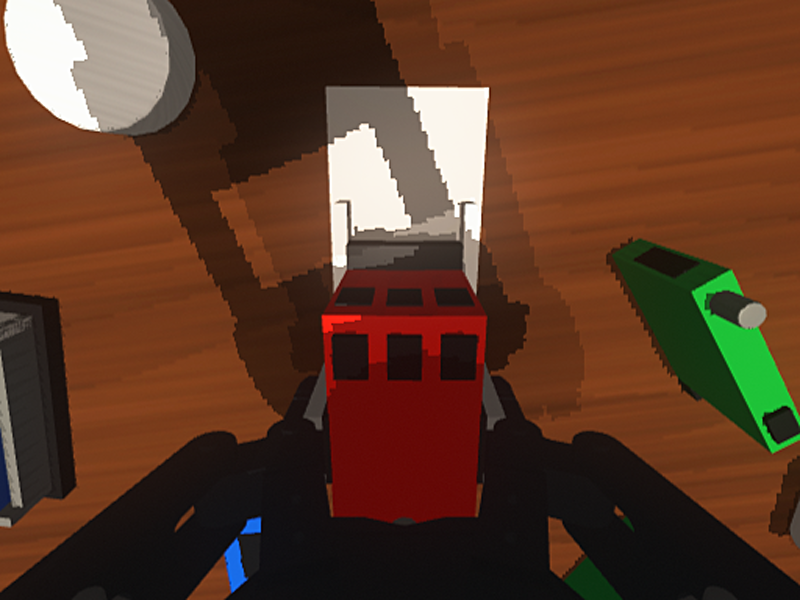

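Request:
step_arm(targets=[0,0,0.001,0,0,0,0.002,0,0,0,0.003,0,0,0,0.004,0,0,0,0.005,0,0,0,0.006,0], grip=0.03, force=20)

```text
t: 11.42
tool_pos: [0.5661, 0.216, 0.0578]
tool_rot: [-2.369, -2.056, 0.015]
contact_force: [-16.6, -4.5, 32.3]
opening: 0.0417
```

```bash
python3 - <<'E'
from h import *
np.set_printoptions(precision=4,suppress=True)
o=monitor.get_obs();print(o["t"],o["tool_pos"],intray(o["tool_pos"]),o["opening"],o["contact_force"],o["wrist_torque"],Rn.from_rotvec(o["tool_rot"]).as_matrix()[:,2])
shot("side","d9",(160,150,290,280));shot("wrist","w9")
E
```

```text
11.4167 [0.5661 0.216  0.0578] [0.0212 0.0002] 0.04171252687068816 [-16.6337  -4.5316  32.3055] [-0.8112  2.2319 -0.1877] [-0.0106 -0.0025 -0.9999]
```

View pics/d9.png

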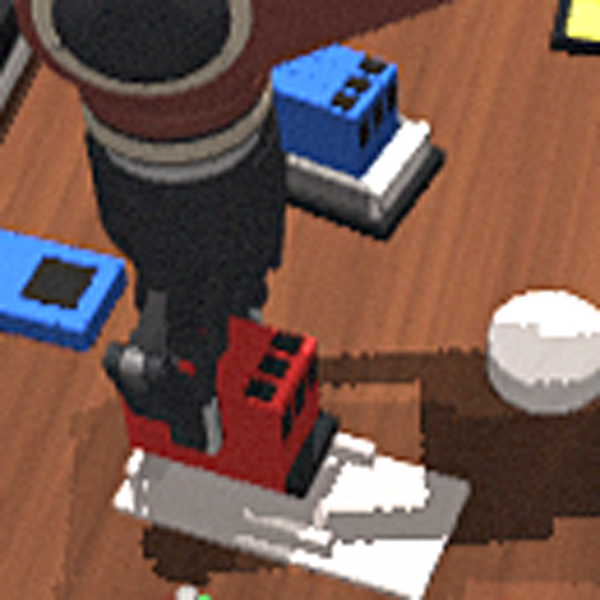

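View pics/w9.png

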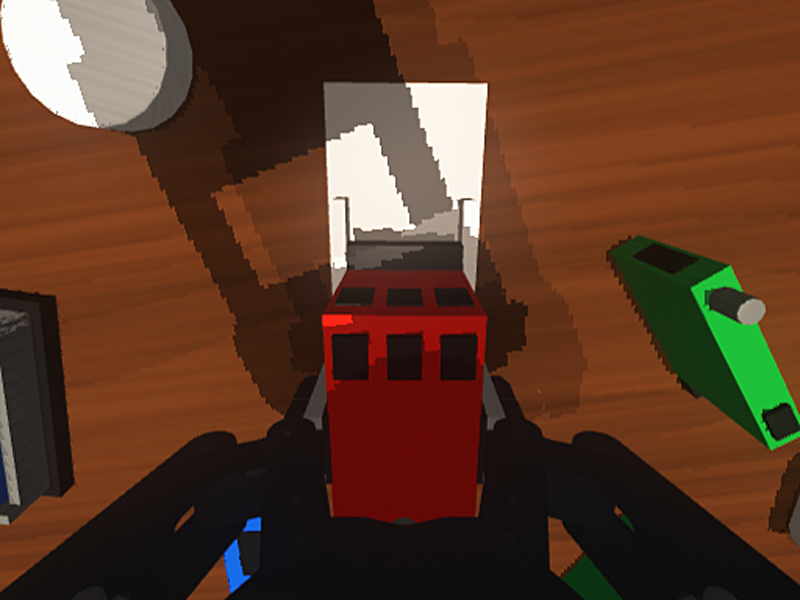

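Request:
step_arm(targets=[0,0,-0.003,0,0,0,-0.008,0,0,0.005,-0.008,0,0,0.009,-0.008,0,0,0.009,-0.004,0,0,0.009,-0.001,0,0,0.009,0.001,0,0,0.009,0.001,0], grip=0.03, force=20)

```text
t: 12.18
tool_pos: [0.5749, 0.2146, 0.0579]
tool_rot: [-2.369, -2.056, 0.018]
contact_force: [-6.8, -2.0, 10.2]
opening: 0.0414
```

Request:
step_arm(targets=[0,-0.001,0.002,0,0,-0.002,0.003,0,0,-0.0035,0.004,0,0,-0.005,0.005,0,0,-0.0065,0.006,0,0,-0.008,0.007,0,0,-0.0095,0.008,0,0,-0.011,0.009,0])

```text
t: 12.85
tool_pos: [0.5695, 0.2155, 0.0542]
tool_rot: [2.37, 2.057, -0.004]
contact_force: [3.1, -4.7, 13.4]
opening: 0.0416
```

```bash
python3 - <<'E'
from h import *
np.set_printoptions(precision=4,suppress=True)
o=monitor.get_obs();print(o["t"],o["tool_pos"],intray(o["tool_pos"]),o["opening"],o["contact_force"],o["wrist_torque"],Rn.from_rotvec(o["tool_rot"]).as_matrix()[:,2])
shot("side","d10",(160,150,290,280));shot("wrist","w10")
E
```

```text
12.85 [0.5695 0.2155 0.0542] [0.0246 0.0002] 0.04156433931646144 [ 3.1221 -4.7265 13.4193] [-0.9384 -0.8489 -0.085 ] [ 0.0002 -0.0041 -1.    ]
```

View pics/d10.png

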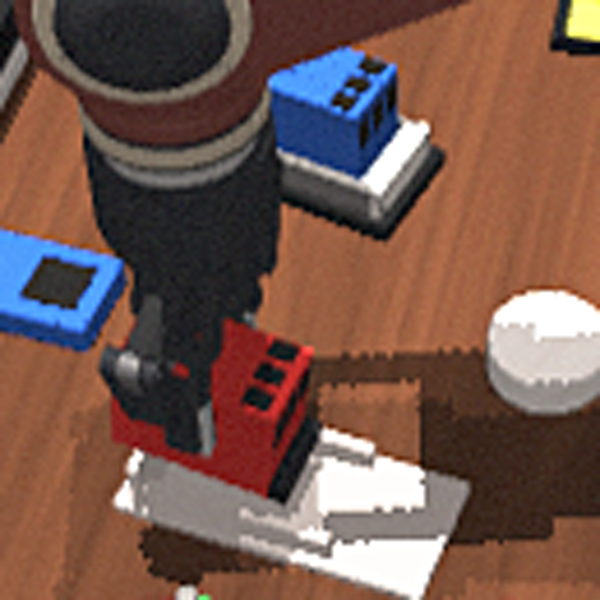

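View pics/w10.png

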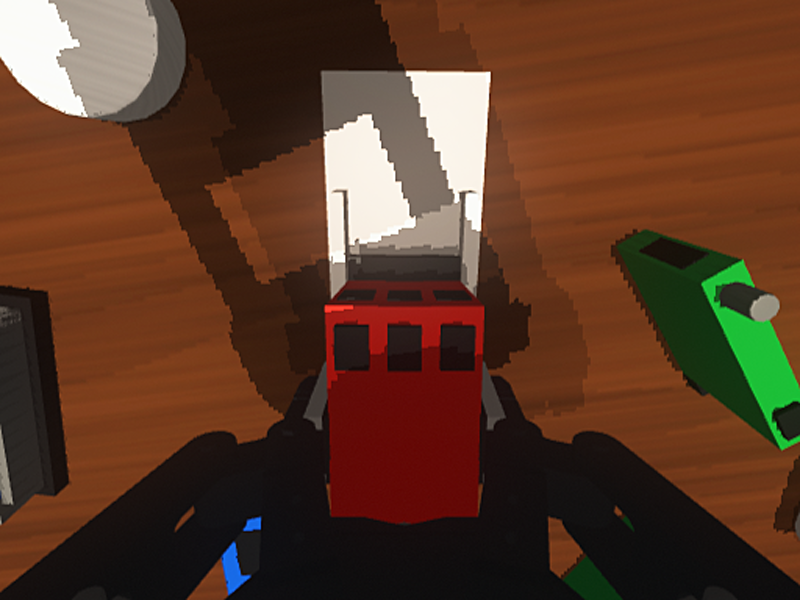

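```bash
cat >> h.py <<'E'
from scipy.optimize import least_squares
# wrist camera in tool frame
CT=np.array([-.0003,-.078,-.1439]); CA=np.array([[1,0,0],[0,.952,.3062],[0,-.3062,.952]])  # cols cam axes in tool
def prow(P,f=283.,cy=189.05):  # P tool coords -> row
    c=CA.T@(np.array(P)-CT); return c[1]/c[2]*f+cy
def rxpts(q,pts):
    y0,z0,th=q  # receiver origin in tool (y,z), toe-down angle; receiver x=tool y, receiver z=-tool z
    c,s=np.cos(th),np.sin(th)
    return [np.array([0,y0+x*c-z*s, z0-(x*s+z*c)]) for x,z in pts]
def fit(rows,q0=(0,.022,0)):  # rows (512px): top front edge, case low front edge, toe top front edge
    pts=[(-38,60),(-38,10),(-47,10)]; pts=[(a/1000,b/1000) for a,b in pts]
    f=192/np.tan(np.radians(68.383)/2)
    r=least_squares(lambda q:[prow(P,f)-r for P,r in zip(rxpts(q,pts),rows)],q0,x_scale=[.01,.01,.1]); return r.x,r.fun
E
python3 - <<'E'
from h import *
for n in ["w7","w8","w9","w10"]:
    im=cv2.imread(f"pics/{n}.png")[225:330,300:510]; cv2.imwrite(f"pics/{n}c.png",cv2.resize(im,None,fx=3.5,fy=5))
k=.64
print(fit([316*k,270*k,241*k]));print(fit([305*k,282*k,255*k]))
E
```

```text
(array([-0.00493493, -0.00361354,  0.06851629]), array([-2.84217094e-14,  0.00000000e+00,  0.00000000e+00]))
(array([0.00212683, 0.00115117, 0.17852897]), array([2.84217094e-14, 2.84217094e-14, 2.84217094e-14]))
```

View pics/w7c.png

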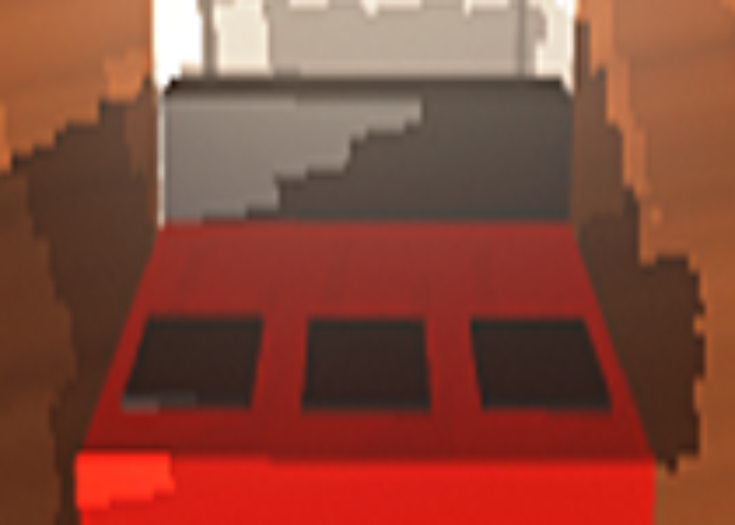

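View pics/w10c.png

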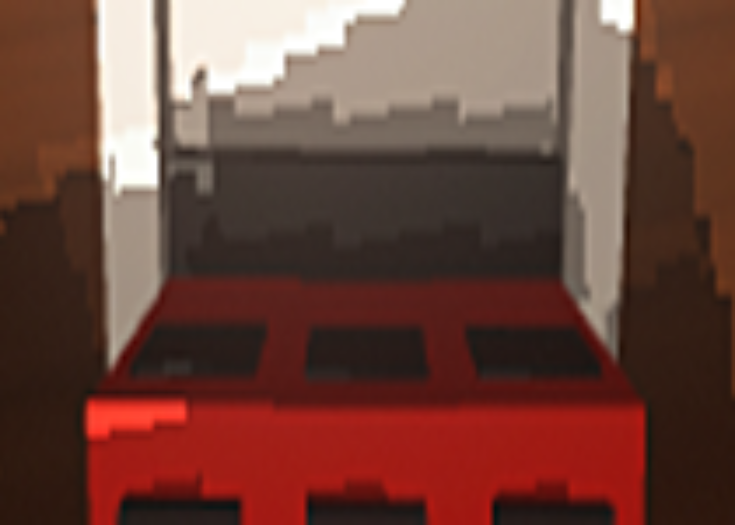

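```bash
cat >> h.py <<'E'
F=192/np.tan(np.radians(68.383)/2)
PTS=[(-.038,.060),(-.038,.010),(-.047,.010)]
def fit2(rows800,piv=.046,z0u=.0223,y0u=-.0005):
    """pivot in receiver coords (-y0u, piv); returns theta, dy,dz of pivot in tool"""
    def res(q):
        th,dy,dz=q; c,s=np.cos(th),np.sin(th); gx=-y0u
        # receiver origin = pivot + R*(-gx,-piv)
        x,z=-gx,-piv; y0=dy+x*c-z*s; z0=(z0u-piv)+dz-(x*s+z*c)
        r=[(prow(P,F)-R*.64)/.7 for P,R in zip(rxpts((y0,z0,th),PTS),rows800)]
        return r+[dy/.001,dz/.0015]
    r=least_squares(res,[.1,0,0],x_scale=[.1,.001,.001]); return np.degrees(r.x[0]),r.x[1:]*1000,r.fun
E
python3 - <<'E'
from h import *
np.set_printoptions(precision=2,suppress=True)
print(fit2([317,269.4,244.4]));print(fit2([305.6,280.6,256]))
E
```

```text
(np.float64(0.24522271692652617), array([ 0.44, -0.38]), array([-0.06, -0.32,  0.21,  0.44, -0.25]))
(np.float64(8.096372624214661), array([ 0.67, -0.57]), array([-0.12, -0.42,  0.29,  0.67, -0.38]))
```

Request:
step_arm(targets=[0,-0.003,0.003,0,0,-0.0045,0.0045,0,0,-0.006,0.006,0,0,-0.0075,0.0075,0,0,-0.009,0.009,0,0,-0.01,0.0105,0,0,-0.011,0.0115,0,0,-0.011,0.0115,0])

```text
t: 13.62
tool_pos: [0.5619, 0.2166, 0.0466]
tool_rot: [2.366, 2.053, 0.003]
contact_force: [-2.7, -4.4, 14.8]
opening: 0.0413
```

```bash
python3 - <<'E'
from h import *
np.set_printoptions(precision=4,suppress=True)
o=monitor.get_obs();print(o["t"],o["tool_pos"],intray(o["tool_pos"]),o["opening"],o["contact_force"],o["wrist_torque"],Rn.from_rotvec(o["tool_rot"]).as_matrix()[:,2])
shot("side","d11",(160,150,290,280));shot("wrist","w11")
im=cv2.imread("pics/w11.png")[225:330,300:510]; cv2.imwrite("pics/w11c.png",cv2.resize(im,None,fx=3.5,fy=5))
E
```

```text
13.6167 [0.5619 0.2166 0.0466] [0.0169 0.0002] 0.04133648651810072 [-2.7278 -4.4346 14.7714] [-0.9147 -0.2554 -0.1764] [ 0.0072 -0.0051 -1.    ]
```

View pics/d11.png

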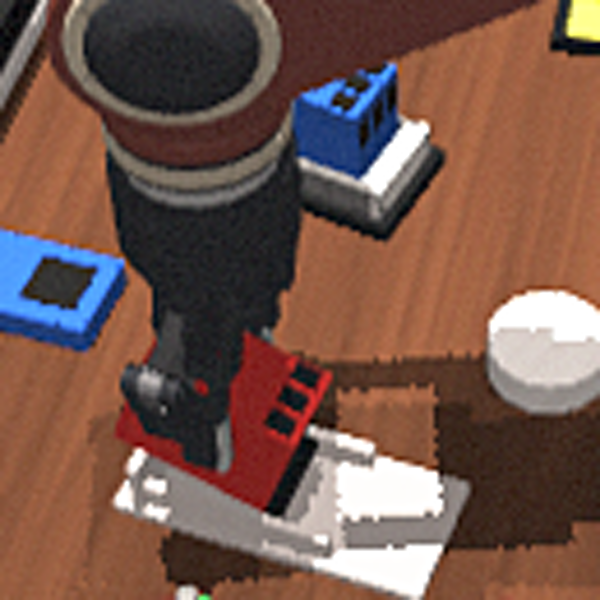

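View pics/w11c.png

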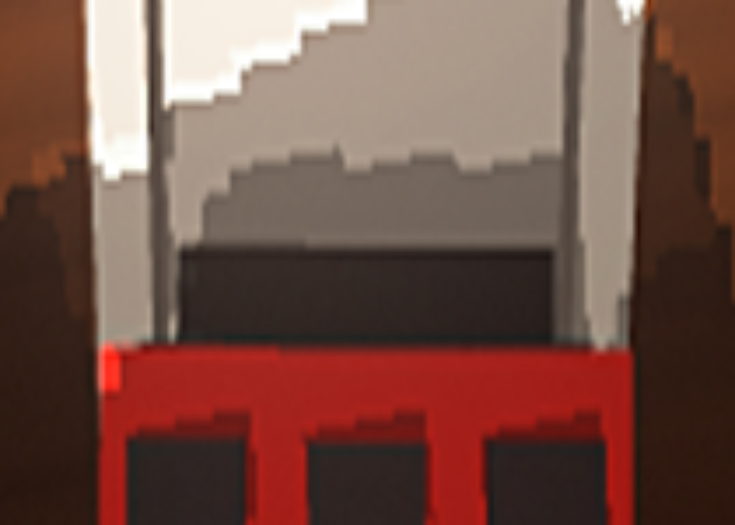

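```bash
cat >> h.py <<'E'
def fit3(top,toe,piv=.046,z0u=.0223,y0u=-.0005):
    def res(q):
        th,dy,dz=q; c,s=np.cos(th),np.sin(th); gx=-y0u
        x,z=-gx,-piv; y0=dy+x*c-z*s; z0=(z0u-piv)+dz-(x*s+z*c)
        P=rxpts((y0,z0,th),PTS)
        return [(prow(P[0],F)-top*.64)/.7,(prow(P[2],F)-toe*.64)/.7,dy/.001,dz/.0015]
    r=least_squares(res,[.4,0,0],x_scale=[.1,.001,.001]); th,dy,dz=r.x; c,s=np.cos(th),np.sin(th)
    x,z=y0u,-piv; y0=dy+x*c-z*s; z0=(z0u-piv)+dz-(x*s+z*c)
    P=rxpts((y0,z0,th),[(-.047,0),(.038,0),(-.047,.01)])
    return dict(deg=np.degrees(th),d=r.x[1:]*1000,fun=r.fun,toe=P[0][1:],rear=P[1][1:],toetop=P[2][1:])
E
python3 - <<'E'
from h import *
np.set_printoptions(precision=4,suppress=True)
print(fit3(294.6,274.6))
E
```

```text
{'deg': np.float64(18.98413520123572), 'd': array([ 0.8895, -0.6137]), 'fun': array([-0.2153, -0.1012,  0.8895, -0.4092]), 'toe': array([-0.0291,  0.0346]), 'rear': array([0.0513, 0.007 ]), 'toetop': array([-0.0323,  0.0252])}
```

Request:
step_arm(targets=[0,-0.002,0.003,0,0,-0.003,0.0045,0,0,-0.004,0.0055,0,0,-0.004,0.006,0])

```text
t: 14.05
tool_pos: [0.5614, 0.2167, 0.0456]
tool_rot: [2.363, 2.05, 0.009]
contact_force: [-5.6, -4.9, 19.2]
opening: 0.0415
```

Request:
step_arm(targets=[0,0,-0.004,0,0,0.003,-0.015,0,0,0.003,-0.04,0,0,0.003,-0.07,0,0,0.003,-0.09,0,0,0.003,-0.09,0,0,0.003,-0.09,0], grip=0.03, force=40)

```text
t: 14.63
tool_pos: [0.5637, 0.2171, 0.1363]
tool_rot: [2.362, 2.049, 0.012]
contact_force: [0.0, 0.0, -2.1]
opening: 0.0416
```

```bash
python3 - <<'E'
from h import *
np.set_printoptions(precision=4,suppress=True)
o=monitor.get_obs();print(o["t"],o["tool_pos"],intray(o["tool_pos"]),o["opening"],o["contact_force"],o["wrist_torque"],Rn.from_rotvec(o["tool_rot"]).as_matrix()[:,2])
shot("side","d12",(150,140,290,280));shot("wrist","w12");shot("scene","s12",(280,70,400,230))
im=cv2.imread("pics/w12.png")[225:330,300:510]; cv2.imwrite("pics/w12c.png",cv2.resize(im,None,fx=3.5,fy=5))
E
```

```text
14.6333 [0.5637 0.2171 0.1363] [0.0186 0.0009] 0.04156252290019081 [ 0.0146  0.0453 -2.0697] [-0.0252  0.0189 -0.0142] [ 0.0152 -0.0058 -0.9999]
```

View pics/d12.png

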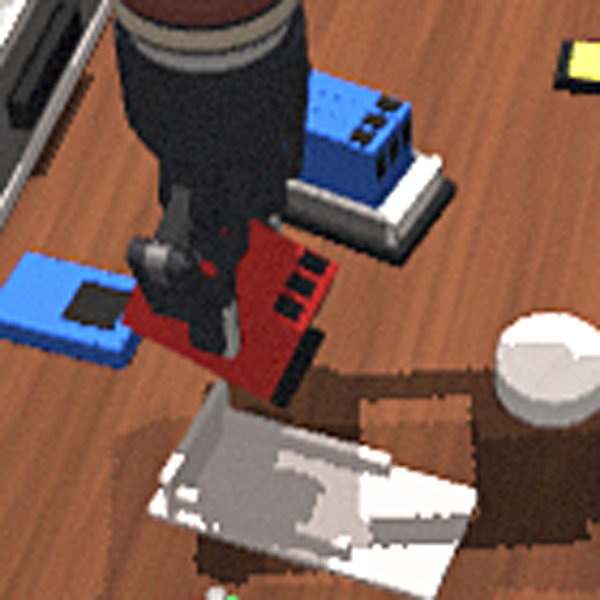

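View pics/w12c.png

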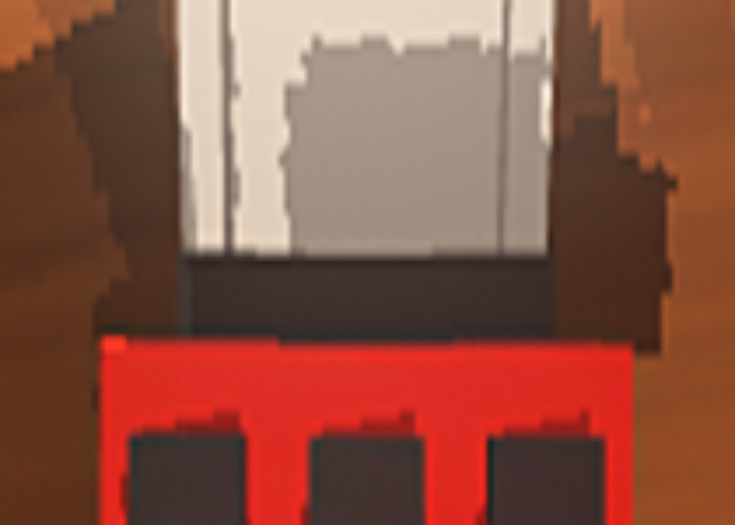

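View pics/s12.png

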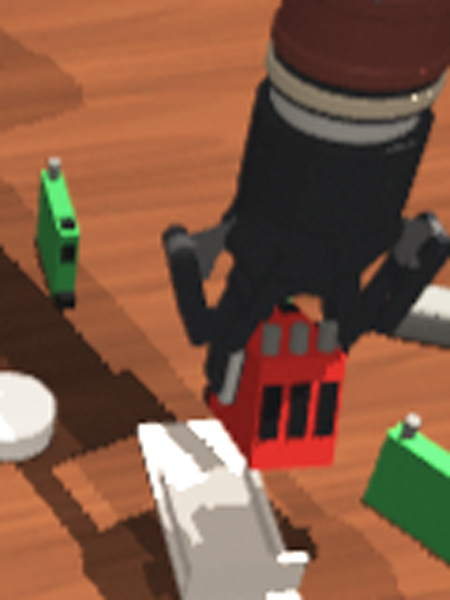

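```bash
python3 - <<'E'
from h import *
import pickle
np.set_printoptions(precision=4,suppress=True)
print(fit3(293,276.4))
s=pickle.load(open("pics/scene0.pkl","rb"));d=pickle.load(open("pics/side0.pkl","rb"))
cv2.imwrite("pics/cs.png",cv2.resize(s["color"][215:275,105:155,::-1],None,fx=10,fy=10,interpolation=cv2.INTER_CUBIC))
cv2.imwrite("pics/cd.png",cv2.resize(d["color"][100:145,230:290,::-1],None,fx=12,fy=12,interpolation=cv2.INTER_CUBIC))
E
```

```text
{'deg': np.float64(20.26605034804881), 'd': array([ 0.75  , -0.5158]), 'fun': array([-0.1873, -0.0796,  0.75  , -0.3438]), 'toe': array([-0.0279,  0.0354]), 'rear': array([0.0519, 0.0059]), 'toetop': array([-0.0313,  0.026 ])}
```

View pics/cs.png

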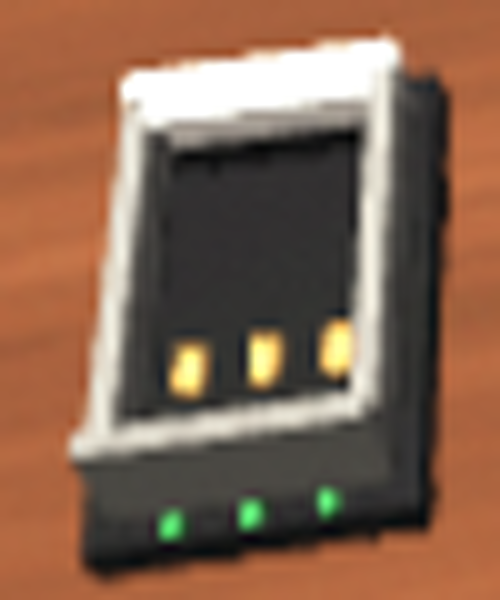

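View pics/cd.png

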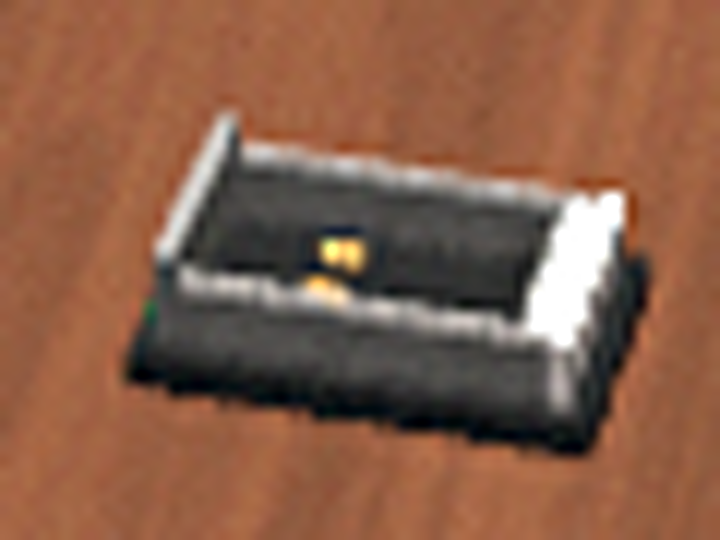

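```bash
python3 - <<'E'
from h import *
import pickle
np.set_printoptions(precision=4,suppress=True)
s=pickle.load(open("pics/scene0.pkl","rb"));d=pickle.load(open("pics/side0.pkl","rb"))
S=[((122,76),(-49,-28,29)),((400,42),(-49,28,29)),((75,458),(49,-28,35)),((372,415),(49,28,35)),((92,572),(55,-33,0)),((430,525),(55,33,0)),((443,82),(-55,33,10))]
D=[((130,378),(55,33,0)),((595,452),(-55,33,0)),((648,258),(-55,-33,10)),((228,110),(46.5,-28,35)),((163,255),(46.5,28,35)),((625,195),(-49,-28,29)),((565,345),(-49,28,29))]
def mk(q,P):
    P=np.array(P)/1000; c,sn=np.cos(q[2]),np.sin(q[2]); return np.array([q[0]+c*P[0]-sn*P[1],q[1]+sn*P[0]+c*P[1],P[2]])
def go(use,prt=True):
    def res(q):
        r=[]
        if 's' in use:
            for (u,v),P in S: r+=list(proj(s,mk(q,P))[0]-[105+u/10-.45,215+v/10-.45])
        if 'd' in use:
            for (u,v),P in D: r+=list(proj(d,mk(q,P))[0]-[230+u/12-.46,100+v/12-.46])
        return r
    r=least_squares(res,[.541,-.235,.1],loss='soft_l1'); print(use,r.x,np.round(res(r.x),1))
go('s');go('d');go('sd')
E
```

```text
s [ 0.5392 -0.2372 -0.0591] [ 0.7  0.2 -0.3 -0.  -0.4 -0.2 -0.5 -0.2  0.4  0.7  0.4  0.4 -0.1 -1.1]
d [ 0.5369 -0.2404 -0.0605] [-0.3  0.3 -0.6  0.5  0.3 -0.4  0.1  0.2  0.1 -0.2 -0.   0.1  0.5 -0.5]
sd [ 0.5379 -0.238  -0.057 ] [ 0.3 -0.2 -0.7 -0.4 -0.8 -0.7 -0.9 -0.7  0.1  0.3  0.  -0.1 -0.5 -1.5
 -0.9  0.8 -1.1  0.9 -0.2 -0.  -0.5  0.7 -0.5  0.3 -0.5  0.5 -0.  -0. ]
```

```bash
cat >> h.py <<'E'
CO=np.array([.539,-.2375]);CY=-.058
def cw(x,y=0,o=None,ya=None):
    o=CO if o is None else o; ya=CY if ya is None else ya
    return o+np.array([np.cos(ya)*x-np.sin(ya)*y,np.sin(ya)*x+np.cos(ya)*y])
E
python3 - <<'E'
from h import *
print(mv([*cw(.03),.19],np.pi/2+CY))
E
```

```text
(array([-0.4504,  0.0723, -0.0539]), -0.0835)
```

Request:
step_arm(targets=[-0.01,0.002,-0.02,0,-0.04,0.006,-0.04,-0.005,-0.08,0.013,-0.054,-0.015,-0.12,0.019,-0.054,-0.022,-0.16,0.026,-0.054,-0.03,-0.2,0.032,-0.054,-0.037,-0.24,0.0385,-0.054,-0.044,-0.28,0.045,-0.054,-0.052,-0.32,0.051,-0.054,-0.06,-0.36,0.058,-0.054,-0.067,-0.4,0.064,-0.054,-0.074,-0.43,0.07,-0.054,-0.08])

```text
t: 15.78
tool_pos: [0.568, -0.2213, 0.1872]
tool_rot: [2.284, 2.145, -0.001]
contact_force: [0.3, -0.2, -2.1]
opening: 0.0415
```

```bash
python3 - <<'E'
from h import *
print(mv([*cw(.03),.19],np.pi/2+CY))
E
```

```text
(array([-0.0178,  0.0021, -0.0027]), -0.0049)
```

Request:
step_arm(targets=[-0.01,0.001,-0.0027,-0.0049,-0.0178,0.0021,-0.0027,-0.0049,-0.0178,0.0021,-0.0027,-0.0049,-0.0178,0.0021,-0.0027,-0.0049])

```text
t: 16.12
tool_pos: [0.5686, -0.2381, 0.1888]
tool_rot: [2.28, 2.153, -0.001]
contact_force: [0.3, -0.5, -2.3]
opening: 0.0416
```

```bash
python3 - <<'E'
from h import *
np.set_printoptions(precision=4,suppress=True)
o=monitor.get_obs();print(o["t"],o["tool_pos"],o["contact_force"],Rn.from_rotvec(o["tool_rot"]).as_matrix())
p=shot("wrist","w13")
for k,z in dict(cell=.01,cradle=0,lip=.025).items():
    for r in imaging.mark_of(k,p)[:3]: print(k,round(r["score"],2),np.round(r["uv"],1),onz(p,r["uv"],z)[:2])
E
```

```text
16.1167 [ 0.5686 -0.2381  0.1888] [ 0.2975 -0.5429 -2.2978] [[ 0.0576  0.9983  0.0033]
 [ 0.9983 -0.0576 -0.0045]
 [-0.0043  0.0036 -1.    ]]
cell 0.55 [256.6 141. ] [ 0.5374 -0.2397]
cell 0.46 [235.7 248.8] [ 0.674  -0.2749]
cradle 0.91 [257.3 144.1] [ 0.5425 -0.2393]
lip 0.6 [239.9 175.1] [ 0.5723 -0.2605]
lip 0.59 [259.9 109.7] [ 0.5027 -0.234 ]
```

View pics/w13.png

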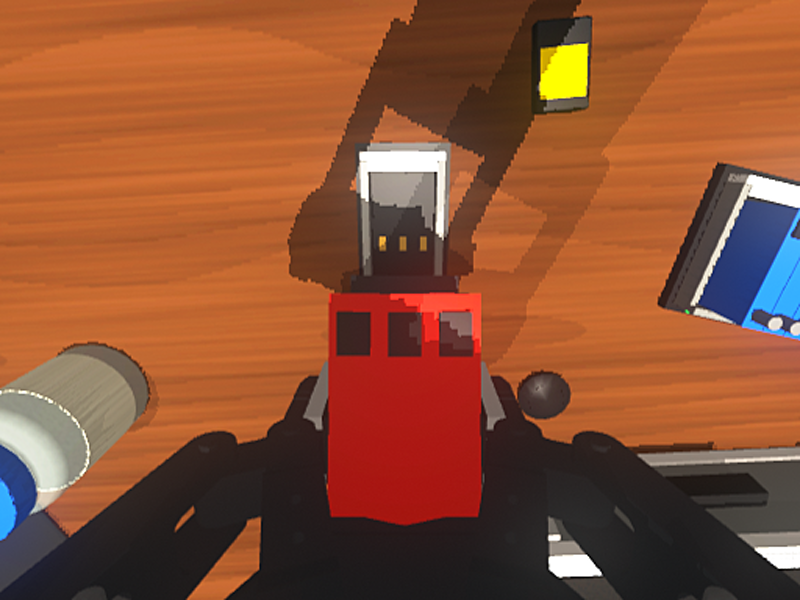

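```bash
python3 - <<'E'
import pickle,cv2
p=pickle.load(open("pics/w13.pkl","rb"))
cv2.imwrite("pics/w13c.png",cv2.resize(p["color"][85:190,220:300,::-1],None,fx=7,fy=7*.8,interpolation=cv2.INTER_CUBIC))
E
```

```text
(no output)
```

View pics/w13c.png

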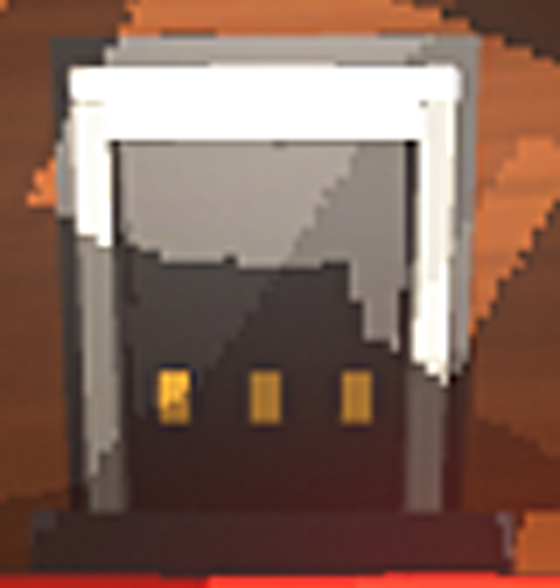

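```bash
python3 - <<'E'
from h import *
import pickle
np.set_printoptions(precision=4,suppress=True)
p=pickle.load(open("pics/w13.pkl","rb"))
W=[((70,66),(-49,-28,29)),((460,65),(-49,28,29)),((111,141),(-37,-23,29)),((413,141),(-37,23,29)),((50,38),(-55,-33,10)),((480,36),(-55,33,10))]
L=[((128,510),(-23)),((406,510),(23))]
def mk(q,P):
    P=np.array(P)/1000; c,sn=np.cos(q[2]),np.sin(q[2]); return np.array([q[0]+c*P[0]-sn*P[1],q[1]+sn*P[0]+c*P[1],P[2]])
px=lambda u,v:np.array([220+u/7-.43,85+v/5.6-.41])
def res(q):
    r=[]
    for uv,P in W: r+=list(proj(p,mk(q,P))[0]-px(*uv))
    for uv,y in L:
        X=onz(p,px(*uv),.028)[:2]-q[:2]; r.append((-np.sin(q[2])*X[0]+np.cos(q[2])*X[1]-y/1000)*283/.26)
    return r
r=least_squares(res,[.539,-.2375,-.058],x_scale=[.01,.01,.1]);print(r.x,np.round(r.fun,2))
E
```

```text
[ 0.5388 -0.2386 -0.0539] [ 0.25  0.7  -0.61  0.64 -0.36 -0.51  0.98 -0.7   0.06 -0.12 -0.16 -0.05
  0.98 -0.86]
```

```bash
cat >> h.py <<'E'
CO=np.array([.5388,-.2383]);CY=-.055
E
python3 - <<'E'
from h import *
print(mv([*cw(.001),.080],np.pi/2+CY))
E
```

```text
(array([-0.0017, -0.0298,  0.1098]), -0.0011)
```

Request:
step_arm(targets=[-0.0017,-0.015,0.02,0,-0.0017,-0.0298,0.05,0,-0.0017,-0.0298,0.08,0,-0.0017,-0.0298,0.1,0,-0.0017,-0.0298,0.1098,0,-0.0017,-0.0298,0.1098,0,-0.0017,-0.0298,0.1098,0])

```text
t: 16.9
tool_pos: [0.5403, -0.2381, 0.0806]
tool_rot: [2.276, 2.153, -0.001]
contact_force: [0.8, 0.7, -2.3]
opening: 0.0415
```

```bash
python3 - <<'E'
from h import *
np.set_printoptions(precision=4,suppress=True)
o=monitor.get_obs();print(o["t"],o["tool_pos"],intray(o["tool_pos"],CO,CY),Rn.from_rotvec(o["tool_rot"]).as_matrix()[2])
p=shot("wrist","w14");shot("side","d14",(220,50,320,150)); shot("scene","s14",(90,150,190,280))
print(mv([*cw(.001),.0495],np.pi/2+CY))
E
```

```text
16.9 [ 0.5403 -0.2381  0.0806] [0.0015 0.0003] [-0.0059  0.0057 -1.    ]
(array([ 0.0009, -0.002 ,  0.033 ]), -0.0007)
```

View pics/w14.png

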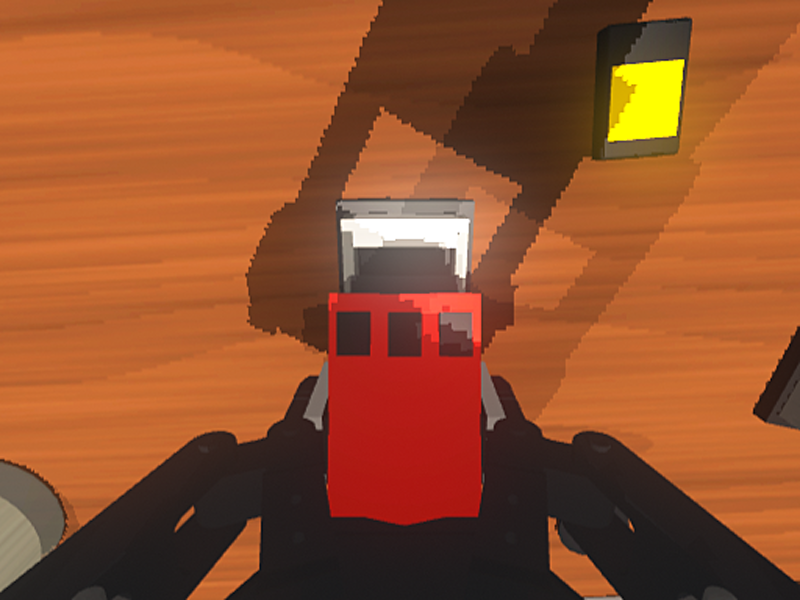

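View pics/d14.png

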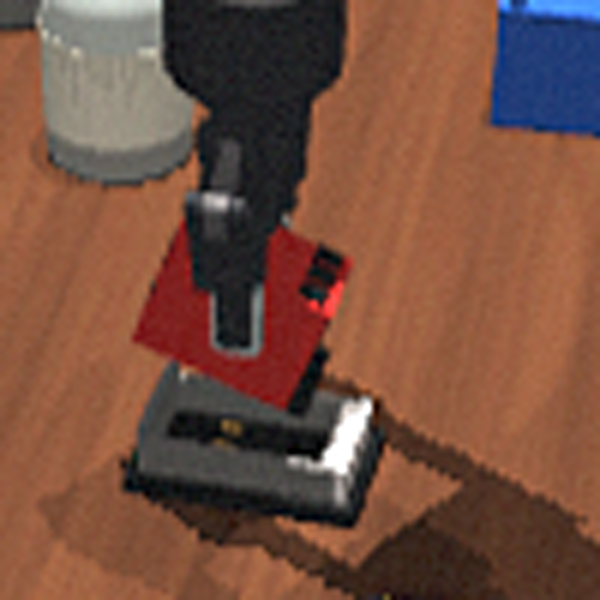

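View pics/s14.png

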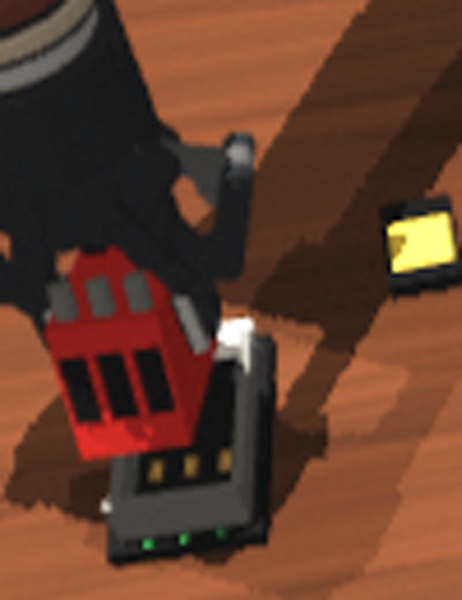

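Request:
step_arm(targets=[0.0005,-0.0005,0.008,0,0.0005,-0.0005,0.016,0,0.0005,-0.0005,0.022,0,0.0005,-0.0005,0.026,0,0.0005,-0.0005,0.029,0,0.0005,-0.0005,0.031,0,0.0005,-0.0005,0.031,0])

```text
t: 17.63
tool_pos: [0.5408, -0.2386, 0.0507]
tool_rot: [2.275, 2.151, 0.0]
contact_force: [0.2, -1.0, -2.0]
opening: 0.0415
```

```bash
python3 - <<'E'
from h import *
np.set_printoptions(precision=4,suppress=True)
o=monitor.get_obs();print(o["t"],o["tool_pos"],intray(o["tool_pos"],CO,CY),o["contact_force"],Rn.from_rotvec(o["tool_rot"]).as_matrix()[2])
p=shot("wrist","w15",(190,100,330,230));shot("side","d15",(220,50,320,150)); shot("scene","s15",(90,150,190,280))
print(mv([*cw(-.0105),.0495],np.pi/2+CY))
E
```

```text
17.6333 [ 0.5408 -0.2386  0.0507] [ 0.002  -0.0002] [ 0.1514 -0.9608 -2.0338] [-0.0071  0.0078 -0.9999]
(array([ 0.0005, -0.0132,  0.0021]), -0.0008)
```

View pics/w15.png

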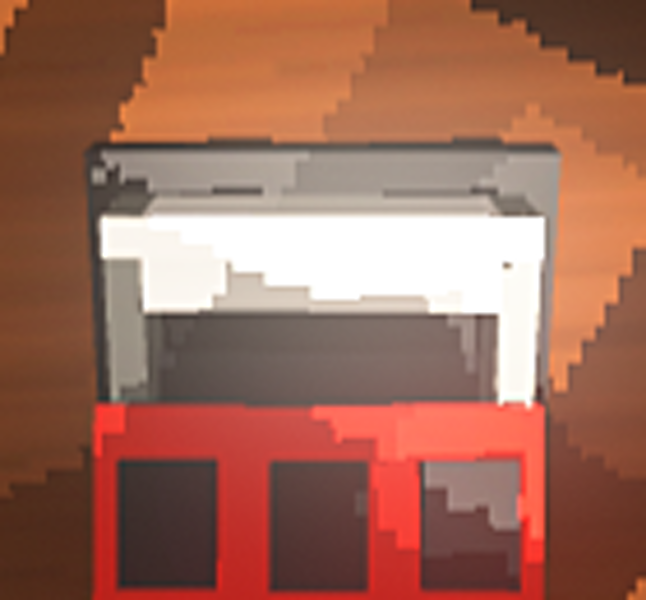

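View pics/d15.png

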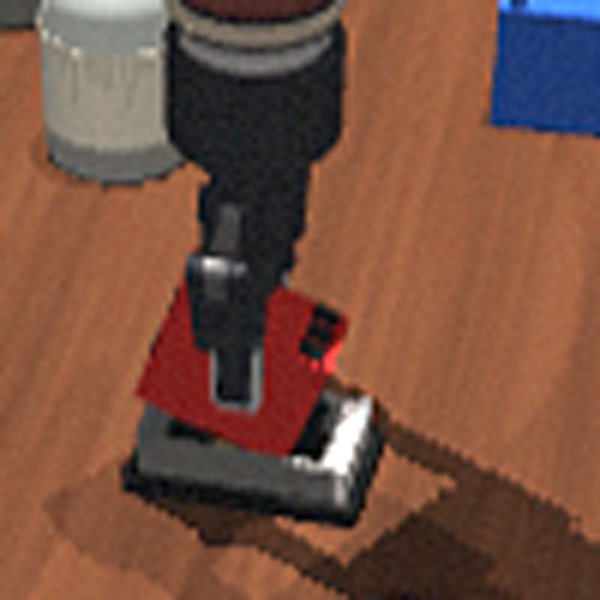

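View pics/s15.png

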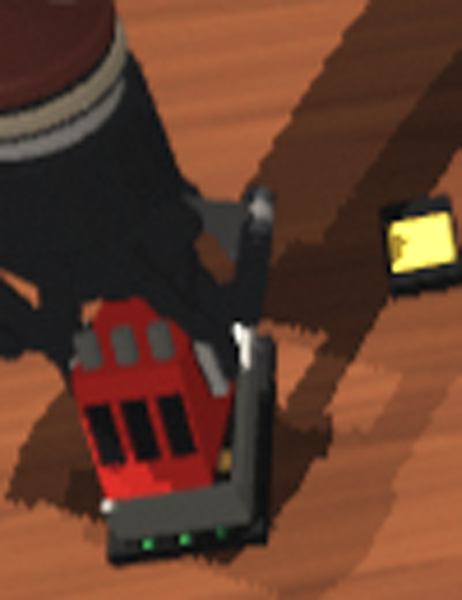

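Request:
step_arm(targets=[0.0003,-0.001,0.001,0,0.0003,-0.002,0.0025,0,0.0003,-0.0045,0.003,0,0.0003,-0.007,0.003,0,0.0003,-0.009,0.003,0,0.0003,-0.0105,0.003,0,0.0003,-0.0115,0.003,0,0.0003,-0.012,0.003,0,0.0003,-0.012,0.003,0])

```text
t: 18.53
tool_pos: [0.5311, -0.2381, 0.0488]
tool_rot: [2.271, 2.147, 0.006]
contact_force: [7.4, -0.7, -7.7]
opening: 0.0415
```

```bash
python3 - <<'E'
from h import *
np.set_printoptions(precision=4,suppress=True)
o=monitor.get_obs();print(o["t"],o["tool_pos"],intray(o["tool_pos"],CO,CY),o["contact_force"],Rn.from_rotvec(o["tool_rot"]).as_matrix()[2])
p=shot("wrist","w16",(190,100,330,230));shot("side","d16",(220,50,320,150))
E
```

```text
18.5333 [ 0.5311 -0.2381  0.0488] [-0.0077 -0.0002] [ 7.4255 -0.7467 -7.7331] [-0.0082  0.0143 -0.9999]
```

View pics/w16.png

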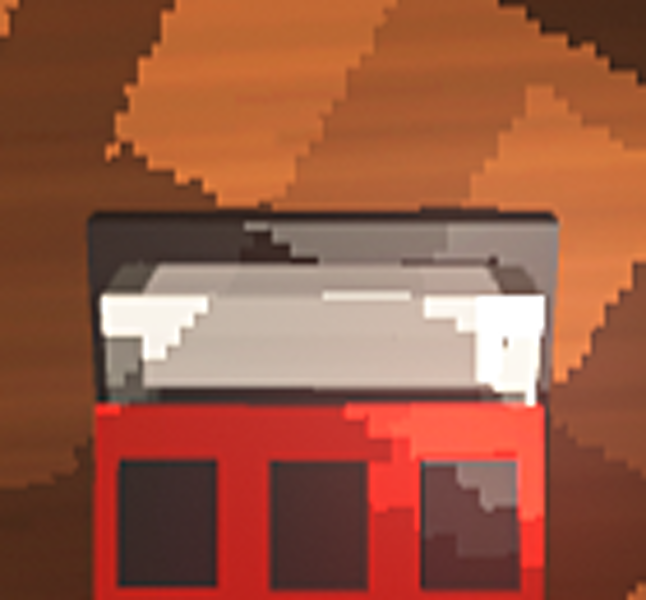

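View pics/d16.png

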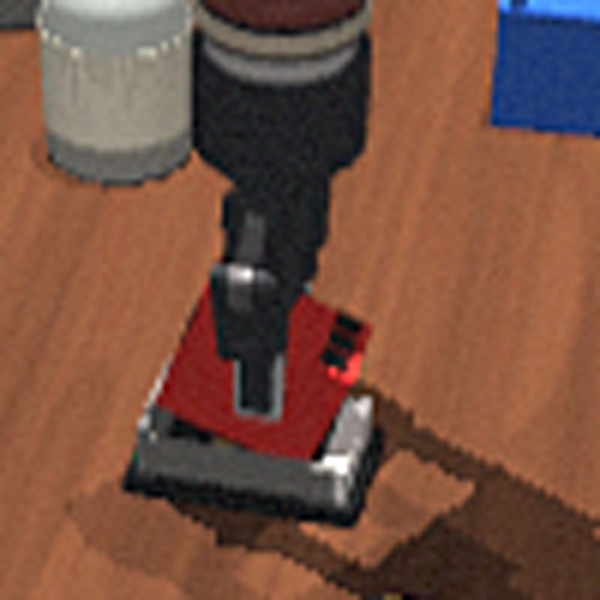

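Request:
step_arm(targets=[0,0.001,0.001,0,0,0.001,0.002,0,0,0.001,0.003,0,0,0.0005,0.0035,0,0,-0.001,0.0035,0,0,-0.002,0.0035,0,0,-0.003,0.0035,0,0,-0.003,0.0035,0])

```text
t: 19.3
tool_pos: [0.528, -0.2379, 0.0453]
tool_rot: [2.271, 2.147, 0.006]
contact_force: [-0.8, 0.3, -2.3]
opening: 0.0415
```

```bash
python3 - <<'E'
from h import *
np.set_printoptions(precision=4,suppress=True)
o=monitor.get_obs();print(o["t"],o["tool_pos"],intray(o["tool_pos"],CO,CY),o["contact_force"],Rn.from_rotvec(o["tool_rot"]).as_matrix()[2])
p=shot("wrist","w17",(190,100,330,230));shot("side","d17",(220,50,320,150))
E
```

```text
19.3 [ 0.528  -0.2379  0.0453] [-0.0109 -0.0002] [-0.8177  0.2908 -2.3355] [-0.0082  0.0142 -0.9999]
```

View pics/w17.png

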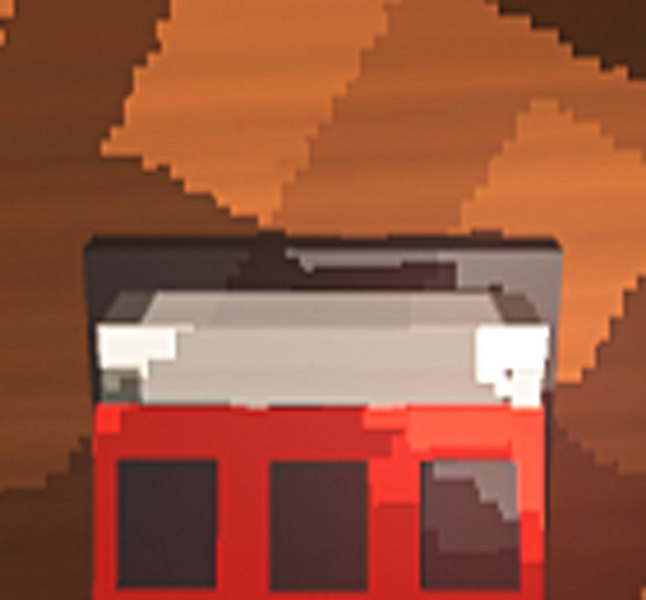

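View pics/d17.png

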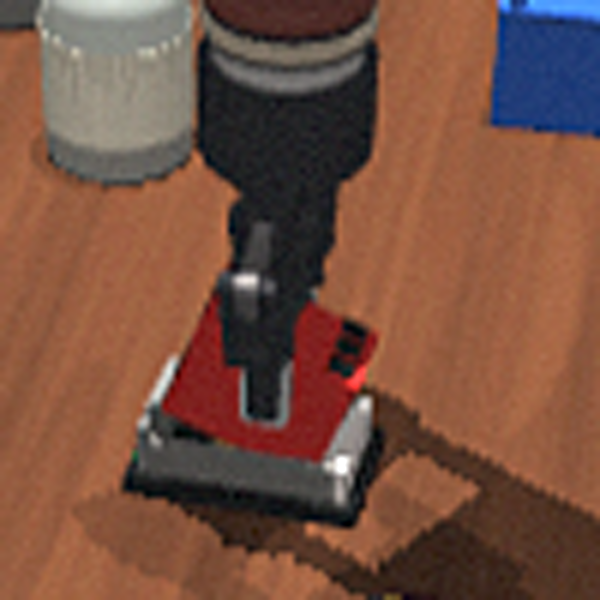

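Request:
step_arm(targets=[0,0,0.001,0,0,0,0.002,0,0,0.001,0.003,0,0,0.002,0.004,0,0,0.003,0.005,0,0,0.0045,0.006,0,0,0.006,0.007,0,0,0.007,0.008,0,0,0.007,0.008,0], grip=0.03, force=20)

```text
t: 20.15
tool_pos: [0.5357, -0.2387, 0.039]
tool_rot: [2.271, 2.147, 0.005]
contact_force: [-2.3, 2.0, 6.2]
opening: 0.0416
```

```bash
python3 - <<'E'
from h import *
np.set_printoptions(precision=4,suppress=True)
o=monitor.get_obs();print(o["t"],o["tool_pos"],intray(o["tool_pos"],CO,CY),o["contact_force"],Rn.from_rotvec(o["tool_rot"]).as_matrix()[2])
p=shot("wrist","w18",(190,100,330,230));shot("side","d18",(220,50,320,150))
E
```

```text
20.15 [ 0.5357 -0.2387  0.039 ] [-0.0031 -0.0006] [-2.3037  2.0148  6.1876] [-0.0085  0.014  -0.9999]
```

View pics/w18.png

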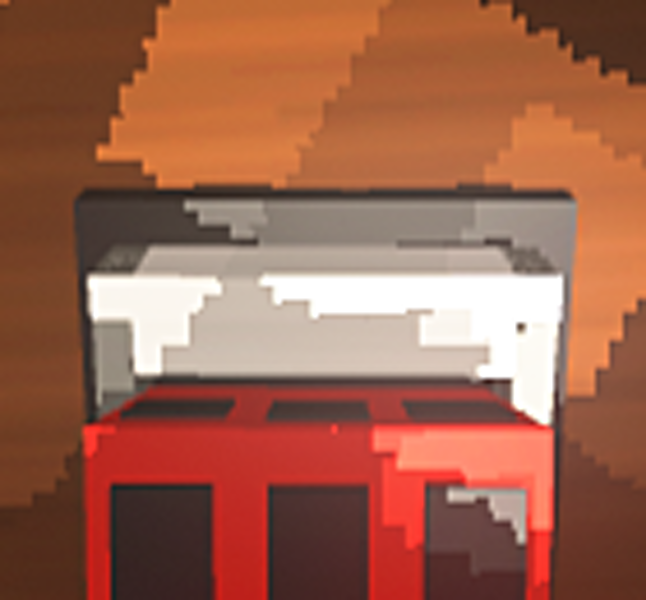

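View pics/d18.png

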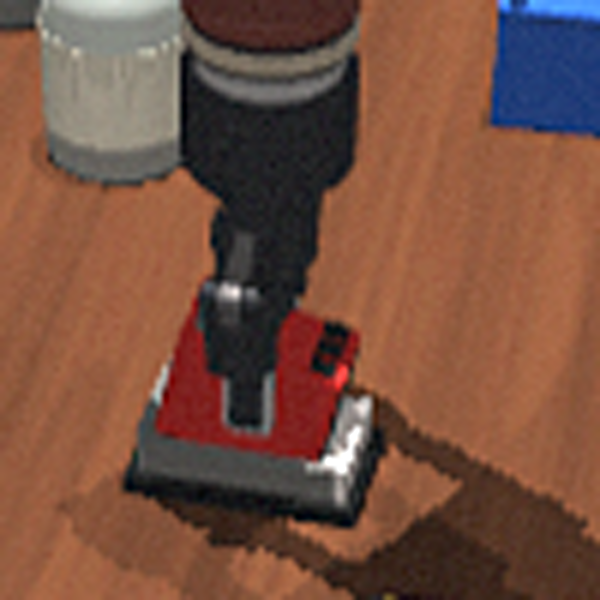

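Request:
step_arm(targets=[0,0.001,0.001,0,0,0.002,0.002,0,0,0.003,0.003,0,0,0.004,0.004,0,0,0.005,0.005,0,0,0.006,0.0065,0,0,0.0065,0.008,0,0,0.0065,0.009,0,0,0.0065,0.009,0])

```text
t: 21.0
tool_pos: [0.542, -0.2402, 0.0336]
tool_rot: [2.271, 2.148, 0.001]
contact_force: [-12.9, 2.5, 20.3]
opening: 0.0417
```

```bash
python3 - <<'E'
from h import *
np.set_printoptions(precision=4,suppress=True)
o=monitor.get_obs();print(o["t"],o["tool_pos"],intray(o["tool_pos"],CO,CY),o["contact_force"],Rn.from_rotvec(o["tool_rot"]).as_matrix()[2])
p=shot("wrist","w19",(190,100,330,230));shot("side","d19",(220,50,320,150))
E
```

```text
21.0 [ 0.542  -0.2402  0.0336] [ 0.0033 -0.0017] [-12.933    2.4514  20.2722] [-0.0099  0.0115 -0.9999]
```

View pics/w19.png

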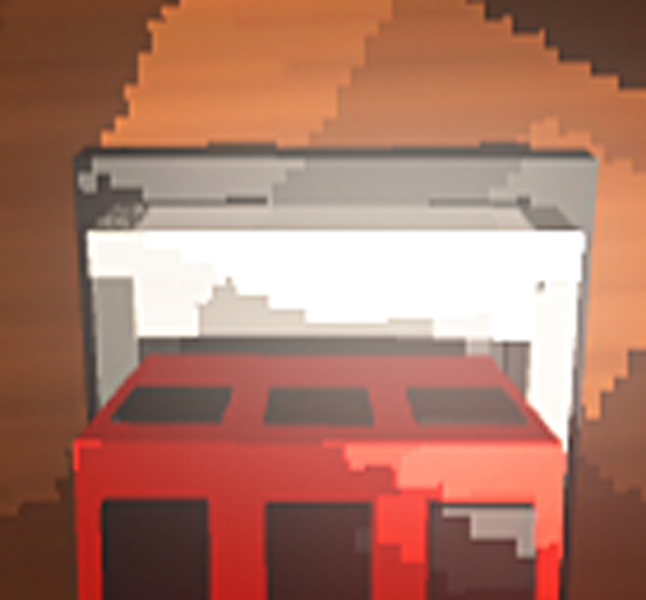

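View pics/d19.png

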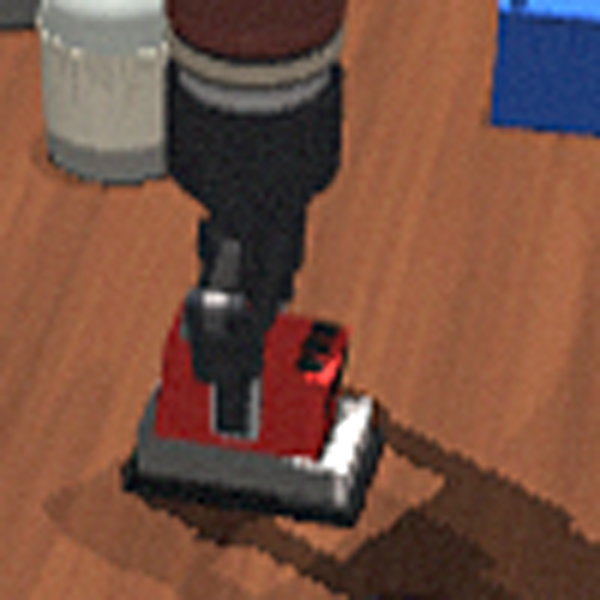

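Request:
step_arm(targets=[0.0005,0,0.002,0,0.001,0,0.0035,0,0.001,0,0.005,0,0.001,-0.001,0.006,0,0.001,-0.001,0.006,0,0.001,-0.001,0.006,0])

```text
t: 21.6
tool_pos: [0.5432, -0.2404, 0.0321]
tool_rot: [2.269, 2.146, 0.003]
contact_force: [-6.1, 3.8, 19.5]
opening: 0.0416
```

```bash
python3 - <<'E'
from h import *
np.set_printoptions(precision=4,suppress=True)
o=monitor.get_obs();print(o["t"],o["tool_pos"],intray(o["tool_pos"],CO,CY),o["contact_force"],Rn.from_rotvec(o["tool_rot"]).as_matrix()[2])
p=shot("wrist","w20",(190,100,330,230));shot("side","d20",(220,50,320,150))
E
```

```text
21.6 [ 0.5432 -0.2404  0.0321] [ 0.0045 -0.0019] [-6.1437  3.7915 19.4793] [-0.0115  0.0145 -0.9998]
```

View pics/w20.png

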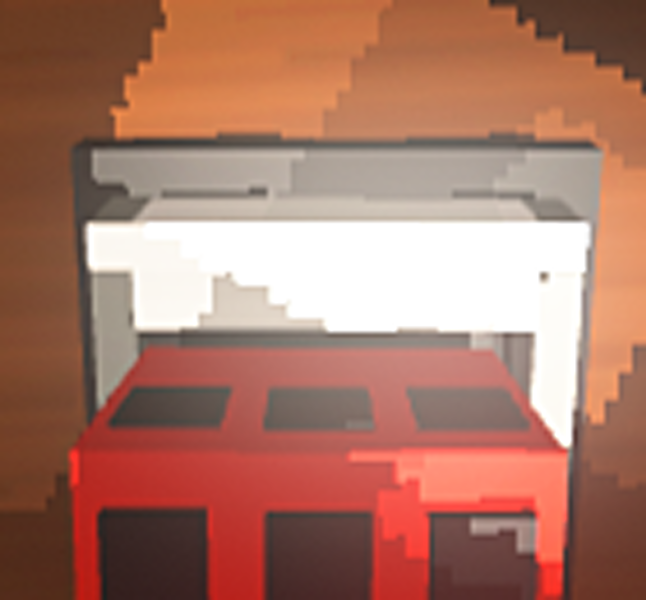

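View pics/d20.png

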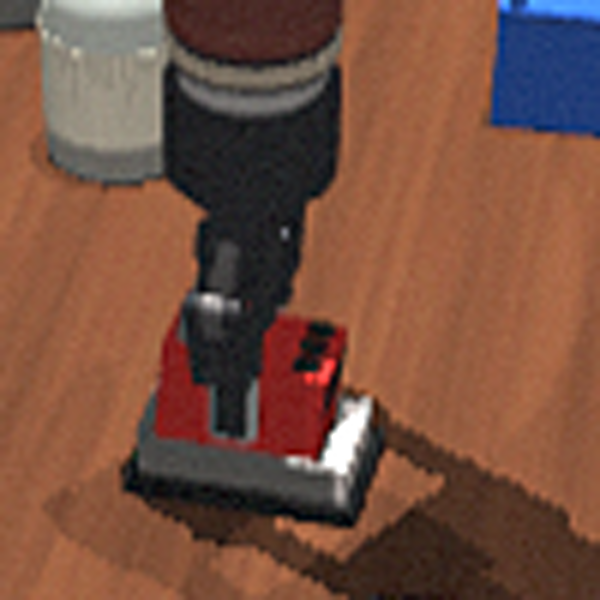

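Request:
step_arm(targets=[0,0,0,0,0,0,0,0,0,0,0,0,0,0,0,0,0,0,0,0,0,0,-0.004,0], grip=0.07)

```text
t: 22.2
tool_pos: [0.5421, -0.2398, 0.0347]
tool_rot: [2.271, 2.148, 0.001]
contact_force: [0.6, 0.1, -0.3]
opening: 0.0697
```

Request:
step_arm(targets=[0,0,-0.02,0,0,0,-0.05,0,0,0,-0.08,0,0,0.01,-0.1,0,0,0.03,-0.11,0,0,0.05,-0.11,0,0,0.05,-0.11,0])

```text
t: 22.78
tool_pos: [0.5939, -0.2419, 0.1474]
tool_rot: [2.267, 2.146, 0.004]
contact_force: [0.2, -0.2, 0.1]
opening: 0.0698
```

```bash
python3 - <<'E'
from h import *
np.set_printoptions(precision=4,suppress=True)
o=monitor.get_obs();print(o["t"],o["tool_pos"],intray(o["tool_pos"],CO,CY),o["contact_force"])
p=shot("wrist","w21");shot("side","d21",(220,70,310,150)); shot("scene","s21",(90,190,190,280))
E
```

```text
22.7833 [ 0.5939 -0.2419  0.1474] [ 0.0552 -0.0006] [ 0.1791 -0.2367  0.0652]
```

View pics/w21.png

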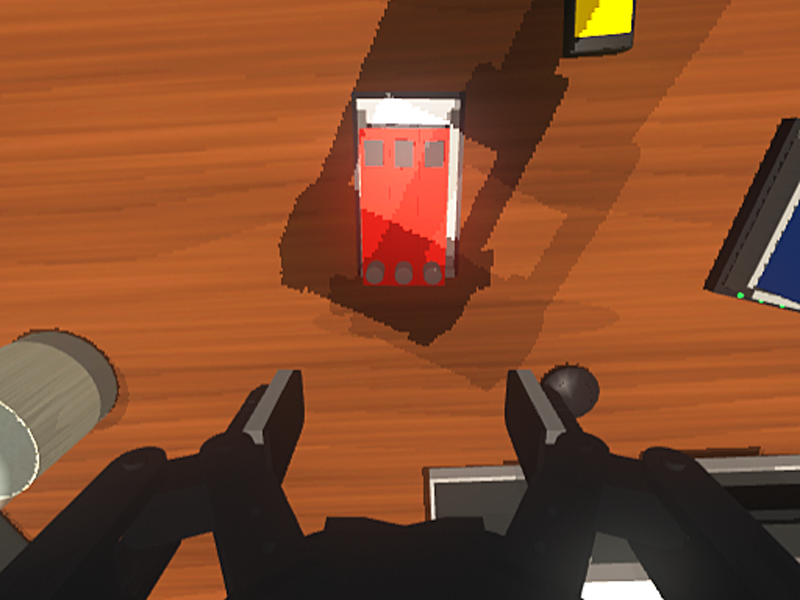

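View pics/d21.png

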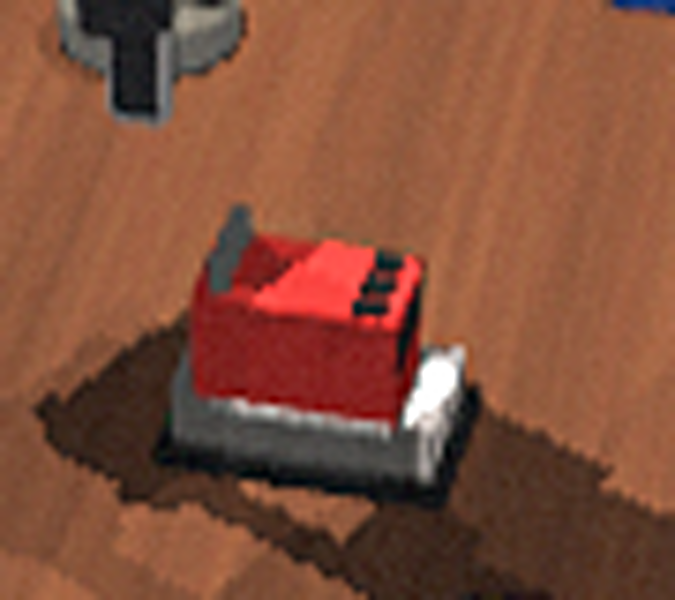

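View pics/s21.png

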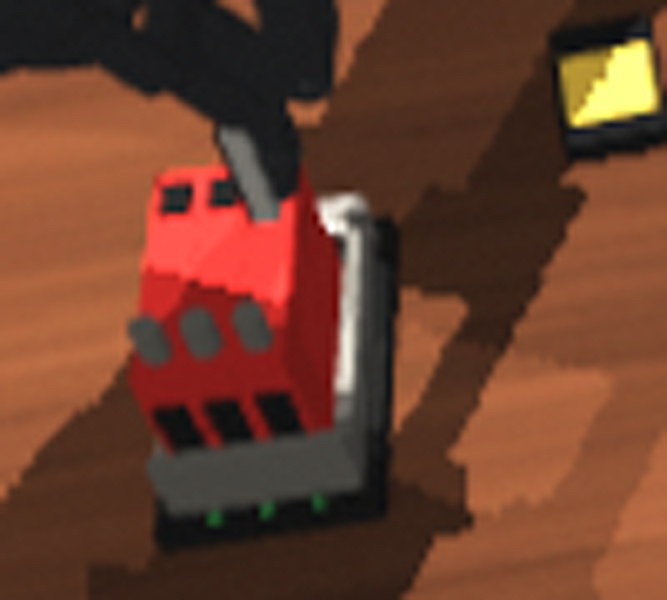

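```bash
python3 - <<'E'
from h import *
import pickle
np.set_printoptions(precision=4,suppress=True)
for n in ["w21","s21","d21"]:
    p=pickle.load(open(f"pics/{n}.pkl","rb"));X=cloud(p);c=p["color"].astype(int)
    red=(c[...,0]>90)&(c[...,1]<110)&(c[...,0]>2.0*c[...,1])
    L=np.stack([np.full(X.shape[:2],0.)]*3,-1); d=X[...,:2]-CO
    cx=np.cos(CY)*d[...,0]+np.sin(CY)*d[...,1]; cy=-np.sin(CY)*d[...,0]+np.cos(CY)*d[...,1]
    m=red&(np.abs(cx)<.06)&(np.abs(cy)<.035)&(X[...,2]>.062)&(X[...,2]<.085)
    A=np.c_[cx[m],cy[m],np.ones(m.sum())]; z=X[...,2][m]
    co=np.linalg.lstsq(A,z,rcond=None)[0]; r=z-A@co; k=np.abs(r)<.002; co=np.linalg.lstsq(A[k],z[k],rcond=None)[0]
    print(n,m.sum(),"plane slope x,y, z at centre",co,"x range",np.percentile(cx[m],[1,99]),"y",np.percentile(cy[m],[1,99]))
    if n=="w21":
        for a,b in [(-.023,-.010),(-.008,.004),(.006,.02)]:
            for u,v in [(-.034,-.015),(.005,.025)]:
                q=m&(cy>a)&(cy<b)&(cx>u)&(cx<v); print(a,u,np.median(X[...,2][q]),q.sum())
E
```

```text
w21 3722 plane slope x,y, z at centre [-0.0014 -0.0016  0.0714] x range [-0.0313  0.0429] y [-0.0229  0.0185]
-0.023 -0.034 0.07152914873989416 87
-0.023 0.005 0.07131337415303352 434
-0.008 -0.034 0.0715130078013005 21
-0.008 0.005 0.07149735922066901 414
0.006 -0.034 0.07138888017873068 163
0.006 0.005 0.0714193044950518 428
s21 555 plane slope x,y, z at centre [-0.0158 -0.0096  0.069 ] x range [-0.03    0.0451] y [-0.0221  0.0198]
d21 274 plane slope x,y, z at centre [ 0.0068 -0.0845  0.0702] x range [-0.0346  0.0403] y [-0.0231  0.0216]
```

```bash
python3 - <<'E'
from h import *
import pickle
p=pickle.load(open("pics/w21.pkl","rb"));X=cloud(p);d=X[...,:2]-CO
cx=np.cos(CY)*d[...,0]+np.sin(CY)*d[...,1]; cy=-np.sin(CY)*d[...,0]+np.cos(CY)*d[...,1]
def med(a,b,c,e): 
    q=(cx>a)&(cx<b)&(cy>c)&(cy<e); return np.median(X[...,2][q]),q.sum()
print("desk",med(-.05,.03,.06,.09),med(-.05,.03,-.09,-.06),"lip",med(-.047,-.040,-.02,.02))
for n in ["battery","spare_tx","earpiece","clip_tin"]:
    for cam in ["scene"]:
        q=imaging.get_image(cam)
        r=imaging.mark_of(n,q)[:2]; print(n,[(round(i["score"],2),onz(q,i["uv"],0)[:2].round(3)) for i in r])
E
```

```text
desk (np.float64(0.001428342702597226), np.int64(2586)) (np.float64(0.0015256338774618406), np.int64(2543)) lip (np.float64(0.030453890448149237), np.int64(422))
battery [(0.71, array([ 0.442, -0.126]))]
spare_tx [(0.93, array([0.7  , 0.111]))]
earpiece [(0.75, array([ 0.692, -0.131]))]
clip_tin [(0.94, array([0.428, 0.125])), (0.59, array([ 0.445, -0.123]))]
```

```bash
python3 - <<'E'
from station import ticket
print(ticket.finish_job())
E
```

```text
the job is handed in; nothing more can be done
None
```

All three red receivers are in the empty cradle, upright and released, and I handed the job in at about 23 s of the 61 s allowed. The system gave no verdict.

**How it went**
- **Squaring and lift:** I pushed the receivers lightly against the tray stop, gripped them as one pile, and lifted them clear of the tray.
- **Tipping:** The moves cannot tilt the tool, so I rolled the pile in the grip over the edge of the tray stop, to about 20 degrees toe-down. My first try, pressing straight down on the stop, built up about 32 N without turning the pile.
- **Seating:** I lowered the pile in behind the lip and slid it under. It caught once on the lip at about 7 N, so I lowered it 3 mm and slid it in freely. Then I levelled it on its toes and let go.

**Last checks**
- **Height and level:** From the wrist camera's depth, all three case tops sit 70 mm above the desk, after taking off a 1.4 mm offset seen on the bare desk. That matches cases standing flat on the cradle floor. The wrist picture shows them level within about 0.002 rad.
- **Toes:** The measured case ends put the toe tips about 41 mm to -x of the cell's middle, inside the allowed 39.5 to 46 mm. The toes themselves are hidden under the lip, so this is worked out from the cases.
- **Disagreement:** The side camera gave a sideways slope of 0.08, but from only 274 noisy points; the wrist and scene cameras did not show it.
- **Surroundings:** The gripper touches nothing. The four loose things measured within about 8 mm of their first positions, which is within the detection error.

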